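Set out the paint-making station

ROBOT

A 6-joint arm with a two-finger parallel gripper is mounted at the origin on a cart in front of the work surface, level with it; the furniture and walls round the work are solid. World frame = base frame: x ahead of the robot, y to its left, z up, the work surface at z = 0. Lengths are in m, angles in rad, forces in N, time in s.
With the tool pointing down it reaches from about 0.375 to 0.975 m from the base axis. Payload 3.8 kg.
Tool frame: the origin (TCP) lies midway between the tips of the shut fingers; the grasp point (between the pads) lies 19 mm behind it (bot.grip_point_offset is the z of the grasp point in the tool frame, in m); z points along the fingers, y is the line along which they close (so a half turn about z gives the same grasp; the last joint's range is limited). The gripper opens to 85 mm and grips with 20 to 120 N. Pads are 22 mm wide; open, the fingers measure 114 mm over their backs; the gripper's body (76 mm by 85 mm) begins 54 mm behind the grasp point. The pads swing forward as they close: fully open they stand 13 mm farther back than shut.
Start: joints at [1.283, 0.264, 1.604, -0, 1.274, -0.037], TCP at [0.168, 0.654, 0.231] pointing down, gripper open.
Joint ranges: [-2.63, 2.63], [-0.94, 2.18], [0.31, 2.57], [-1.31, 4.45], [0, 2.66], [-2.55, 2.55]. Speed limits (rad/s): [2.57, 2.57, 3.14, 3.14, 3.14, 3.14].

INTERFACE

Orientations are given as a rotation vector (axis times angle).
In Python, from workcell import sensors, optics, order, bot gives the robot as it stands.
- The arm moves only by the tool play_rows, never from a script. Its argument "commands" is a list of rows, each a list of 6 numbers: the shift along the tool's x, y, z in cm, then the turn, a rotation vector about the tool's x, y, z in rad. In form: [[dx, dy, dz, wx, wy, wz], ...]. A call has 1 to 5 rows; each row shifts and turns the commanded pose from where the row before left it, along the tool's axes as they then stand; what a row does not reach is not made up. A row lasts 1/12 s, in which the tool goes at most 41.7 mm and 7.16 degrees, less where a joint would pass 70% of its speed; a pose out of reach is approached as far as the arm can. A call with a gripper value outside its range is refused whole. "grip" is the closure, from 0 (fully open) to 1 (shut), set as the call begins (left out, the last holds). The fingers move at their own pace and stop on an object; "force" is the grip in N (left out, the last holds). Time passes only in rows, so rows that do not move let the fingers close. It gives the time, the measured TCP pose, the force, the opening and the grip force at its end, in the units of the state.
- sensors.read_state(): the state, without advancing time (a new reading comes with each control period).
- optics.read_camera(name): name is "scene" or "top"; returns the picture (480x640x3 uint8, red, green, blue); there is no depth.
- optics.camera_info(name): a dict with "mtx" (3x3 intrinsics, pixels), "k1" (the pictures are not rectified: a ray, as slopes to the right and down, at radius r is drawn at 1 + k1 r^2 times it, then the intrinsics apply), "R" (3x3) and "t" (3): a world point X has camera coordinates R X + t. Camera axes: x right, y down, z forward; pixel columns grow to the right and rows downward; lengths in m; the calibration is good to about 2 mm. A picture is of the moment at which its call begins. camera_info takes no time and is no camera call.
- order.finish_job(): hands the job in; it is judged then, once.
The state is a dict: "time": time; "q": joint angles; "joint_vel": joint speeds; "joint_torque": joint torques, N m; "tool_pos": TCP position; "tcp_rot": TCP orientation; "wrist_force": force on the tool from outside, world axes, zero at the start; "torque": the same for the moment, N m; "width": opening from 0.0 (shut) to 1.0 (fully open); "grip_force": force on a finger pad.
Only numpy, scipy, OpenCV 4.12 (cv2) and the standard library are available. Lean on these libraries where they do the work, as an engineer would, in place of code of your own. Each camera call takes 0.05 s, during which the arm holds its last target. There are 200 camera calls.

TASK

Set out the paint-making kit for a right-handed worker. The oil dropper bottle goes in the narrow middle well of the wooden stand with one pigment jar in the well on each side of it, all standing fully down on the well floors; on the marble slab, the muller stands in the middle of the left half (as seen from the robot) and the palette knife lies flat along the middle of the right half, parallel to the slab's side edges and all of it on the slab. Keep the jars, the dropper and the muller upright all the while.

Things in the scene. Friction and masses are not known exactly. Their poses are not given: they have to be found in the camera images.
- jar_a: Black round pigment jar with a grey screw lid, 44 mm across the lid, 42 mm across the body, 68 mm high, about 60 g. Loose; starts on a plywood drawing board whose flat top is 56 mm above the table, upright. Origin: centre of its underside, z up. Same as jar_b; either jar may go in either outer well.
- jar_b: The second, identical pigment jar, 44 mm across, 68 mm high. Loose; starts on a plywood drawing board whose flat top is 56 mm above the table, upright. Origin: centre of its underside, z up.
- dropper: Amber glass dropper bottle with a label, black collar and rubber bulb; 102 mm high; its body is 34 mm across (32 mm where the fingers meet it) from the foot up to 62 mm, then the shoulder and collar (24 mm) to 77 mm and the slim bulb on top. About 70 g. Loose; starts on a plywood drawing board whose flat top is 56 mm above the table, upright. Origin: centre of its underside, z up.
- muller: Glass muller: round pale-green glass foot 60 mm across and 36 mm high, brown turned wooden handle on it that ends in a bulb 42 mm across; 104 mm high overall. About 320 g; grip the bulb 80 mm above the foot. Loose; starts on a plywood drawing board whose flat top is 56 mm above the table, upright. Origin: centre of its underside, z up.
- knife: Small cranked palette knife 140 mm long, loose, lying flat on the same board: dark wooden handle 13 to 16 mm wide and 16 mm high, brass ferrule, thin steel blade 17 mm wide. Origin: on its underside at half length; x points along it to the blade tip, z up. Handle: x = -70 to +5 mm; grip it at x = -30 mm, near its centre of mass. About 60 g.
- slab: White marble slab, 150 mm (x) by 160 mm (y), standing on small feet, fixed; its top is 14 mm above the table. Origin: centre of its underside at table height; x points roughly away from the robot, y roughly to the robot's left, z up. Middle of the left half: y = +38 mm; middle of the right half: y = -40 mm.
- stand: Wooden block 66 mm (x) by 178 mm (y), 36 mm high, fixed on the table, with three round wells in a row, 26 mm deep (floor 10 mm above the table), mouths chamfered 3 mm: jar wells 51 mm wide at y = -57 and +57 mm, narrow dropper well 39 mm wide at y = 0 (too small for a jar). Origin: centre of its underside; y along the row, z up. Paint tubes up to 60 mm high lie around.

How it is judged:
By the outcome, as a careful person would: the job done as asked, in the order asked, and still so for the second after the job is handed in, with the robot touching nothing.
It also fails if it takes over 141 s, if anything falls off the work surface, if the arm or the gripper's body presses on something with over 40 N, if the wrist force passes 120 N, or if a joint passes its speed limit or range.

## Working session

There is one attempt and no reset: what is moved stays moved. The work goes in short steps, Python scripts to look and compute and a tool call to move; the robot and the scene stay as the last step left them, time stands still between calls to the robot, and variables do not carry over. Pictures are saved under pics/ and viewed, at most 14 in all, crops included, and the job is handed in when it is done.

Besides the shell and the picture viewer there is one more tool, called after ">>>" in YAML: its name, and indented under it one key for each argument. play_rows: Moves the arm, as the interface text tells. Its arguments: {"type":"object","properties":{"commands":{"type":"array","items":{"type":"array","items":{"type":"number"}}},"grip":{"type":"number"},"force":{"type":"number"}},"required":["commands"]}

```bash
mkdir -p pics; ls
python3 - <<'E'
from workcell import sensors, optics, order, bot
import cv2
s=sensors.read_state();print(s)
print(bot.grip_point_offset)
for n in("scene","top"):
    cv2.imwrite(f"pics/{n}0.png",optics.read_camera(n)[:,:,::-1]);print(optics.camera_info(n))
E
```

```text
pics
{'time': 0.0, 'q': array([ 1.28308628e+00,  2.64737173e-01,  1.60537828e+00, -4.35510463e-06,
        1.27370466e+00, -3.69054731e-02]), 'joint_vel': array([ 1.89197367e-03,  8.05363145e-04,  3.13207295e-04, -3.73501594e-04,
        1.33564494e-03, -6.01017486e-05]), 'joint_torque': array([ 1.05589999e-03, -5.15114450e+01, -3.67306995e+01,  1.25639394e-04,
        1.30141043e-02,  1.01092365e-05]), 'tool_pos': array([0.16732205, 0.65317484, 0.22997049]), 'tcp_rot': array([-0.39288441, -3.11656841,  0.00345357]), 'wrist_force': array([ 0.59336748,  0.19203226, -0.29972911]), 'torque': array([-0.0250294 , -0.02136424, -0.00968537]), 'grip_force': 0.0, 'width': 0.9962183315945752}
-0.0187
{'mtx': array([[457.9541538 ,   0.        , 310.16926043],
       [  0.        , 457.9541538 , 236.53584905],
       [  0.        ,   0.        ,   1.        ]]), 'k1': -0.11283038845888088, 'R': array([[ 0.85839035, -0.51278226, -0.0148445 ],
       [-0.34052093, -0.54790751, -0.7640961 ],
       [ 0.38368151,  0.66094759, -0.64493161]]), 't': array([-0.43943748,  0.21238031,  1.01226851])}
{'mtx': array([[508.98213643,   0.        , 322.56276325],
       [  0.        , 508.98213643, 247.36058287],
       [  0.        ,   0.        ,   1.        ]]), 'k1': -0.13877705270857604, 'R': array([[-0.01957891, -0.99977881, -0.00768059],
       [-0.9840527 ,  0.02062823, -0.17667698],
       [ 0.17679634,  0.00409896, -0.98423892]]), 't': array([-0.01445353,  0.50604729,  1.10615662])}
```

View pics/scene0.png

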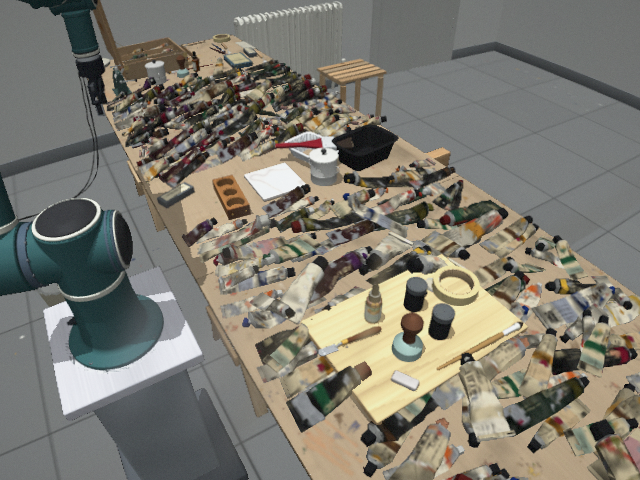

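View pics/top0.png

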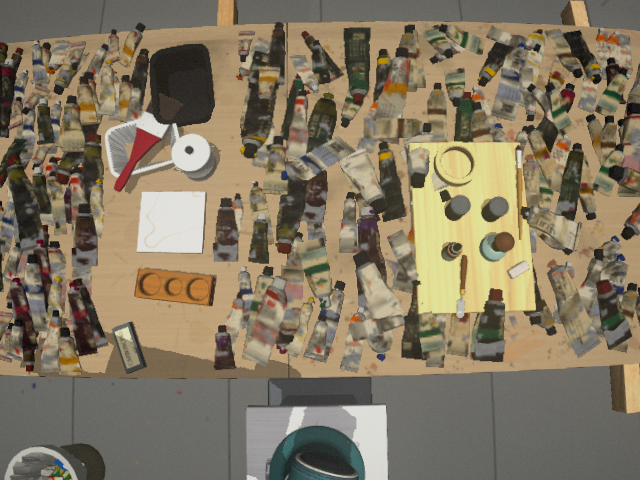

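Top view: the board is on the right. On it are jars at about (458,207) and (495,209), the dropper (453,250), the muller bulb (504,243) and the knife (462,285). The slab is at (171,222) and the stand at (175,287). Measuring now.

```bash
cat > h.py <<'E'
from workcell import sensors, optics, order, bot
import cv2, numpy as np
from scipy.spatial.transform import Rotation as Rot
def ray(n,uv):
    c=optics.camera_info(n);K=c["mtx"];uv=np.atleast_2d(np.float64(uv))
    p=cv2.undistortPoints(uv[:,None],K,np.array([c["k1"],0,0,0,0.]))[:,0]
    return -c["R"].T@c["t"], np.c_[p,np.ones(len(p))]@c["R"]
def onz(n,uv,z):
    o,d=ray(n,uv); return o+d*((z-o[2])/d[:,2])[:,None]
def proj(n,X):
    c=optics.camera_info(n)
    return cv2.projectPoints(np.atleast_2d(np.float64(X)),cv2.Rodrigues(c["R"])[0],c["t"],c["mtx"],np.array([c["k1"],0,0,0,0.]))[0][:,0]
def comps(mask,amin=30):
    cs,_=cv2.findContours(mask.astype(np.uint8),cv2.RETR_EXTERNAL,cv2.CHAIN_APPROX_NONE)
    return [c for c in cs if cv2.contourArea(c)>amin]
def tri(uvs,uvt):
    A=[];b=[];rs=[]
    for n,uv in(("scene",uvs),("top",uvt)):
        o,d=ray(n,uv);d=d[0]/np.linalg.norm(d[0]);P=np.eye(3)-np.outer(d,d);A.append(P);b.append(P@o)
    X=np.linalg.solve(sum(A),sum(b));return X,[np.linalg.norm(P@X-q) for P,q in zip(A,b)]
E
python3 - <<'E'
from h import *
t=cv2.imread("pics/top0.png");s=cv2.imread("pics/scene0.png")
for p,n in (((175,287),"top"),((171,222),"top"),((470,230),"top"),((315,420),"top")): print(onz(n,p,0.02))
a=cv2.resize(t[130:325,395:545],None,fx=4,fy=4,interpolation=cv2.INTER_CUBIC)[:600*2][:, :]
a=cv2.resize(t[190:320,420:550],None,fx=4.5,fy=4.5,interpolation=cv2.INTER_CUBIC)
cv2.imwrite("pics/c1.png",a)
b=cv2.resize(t[180:315,120:250],None,fx=4.4,fy=4.4,interpolation=cv2.INTER_CUBIC)
cv2.imwrite("pics/c2.png",b)
hsv=cv2.cvtColor(t,cv2.COLOR_BGR2HSV)
for p in [(175,287),(150,272),(200,200),(504,243),(458,204),(453,250),(462,270),(462,305),(430,300)]: print(p,hsv[p[1],p[0]])
E
```

```text
[[0.42411761 0.31864649 0.02      ]]
[[0.57869625 0.33319675 0.02      ]]
[[ 0.54430824 -0.37168933  0.02      ]]
[[ 0.1222893  -0.00025992  0.02      ]]
(175, 287) [ 16 179 178]
(150, 272) [ 15 169 142]
(200, 200) [ 24   6 226]
(504, 243) [ 15 146 119]
(458, 204) [ 33  25 114]
(453, 250) [ 25  43 138]
(462, 270) [ 15 148 114]
(462, 305) [ 30  10 184]
(430, 300) [ 26  94 226]
```

View pics/c1.png

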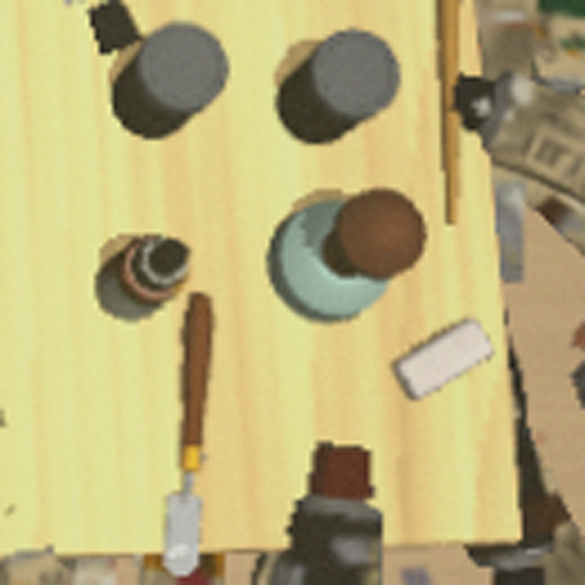

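View pics/c2.png

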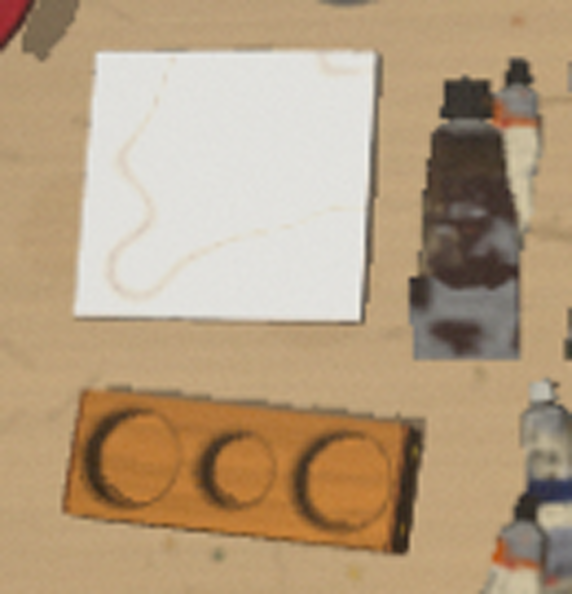

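The crops show: jar lids at crop px (184,67) and (356,75), muller bulb (382,234), dropper bulb (168,257), knife from (200,293) to (182,575) with its tip towards the robot and over the board edge. The slab and stand outlines are clear. Next come exact measurements by mask.

```bash
cat > meas.py <<'E'
from h import *
t=cv2.imread("pics/top0.png");s=cv2.imread("pics/scene0.png")
def sub(m,x0,y0,x1,y1):
    r=np.zeros_like(m);r[y0:y1,x0:x1]=m[y0:y1,x0:x1];return r
H=cv2.cvtColor(t,cv2.COLOR_BGR2HSV).astype(int);h,S,V=H[...,0],H[...,1],H[...,2]
def rect(mask,z,w):
    c=max(comps(mask),key=cv2.contourArea)[:,0].astype(float)
    P=onz("top",c,z)[:,:2]; r=cv2.minAreaRect((P*1000).astype(np.float32)); 
    print(w,"c",np.round(r[0],1),"size",np.round(r[1],1),"ang",round(r[2],2)); return r
rect(sub((S<30)&(V>195),130,185,212,260),.014,"slab")
rect(sub((h<22)&(S>150)&(V>100),130,262,220,310),.036,"stand")
for nm,win in(("jar1",(440,190,478,225)),("jar2",(482,190,515,225))):
    c=max(comps(sub((S<60)&(V>85)&(V<135),*win)),key=cv2.contourArea)
    P=onz("top",c[:,0].astype(float),.124)[:,:2]*1000;e,r=cv2.minEnclosingCircle(P.astype(np.float32));print(nm,np.round(e,1),r)
c=max(comps(sub((h<20)&(S>110)&(V<150),485,225,520,256)),key=cv2.contourArea)
P=onz("top",c[:,0].astype(float),.139)[:,:2]*1000;e=cv2.fitEllipse(P.astype(np.float32));print("muller",e)
crop=lambda x,y:((x+.5)/4.5-.5+420,(y+.5)/4.5-.5+190)
crop2=lambda x,y:((x+.5)/4.4-.5+120,(y+.5)/4.4-.5+180)
print("jars by eye",onz("top",[crop(184,67),crop(356,75)],.124))
print("muller eye",onz("top",crop(382,234),.139),"foot",onz("top",crop(331,260),.092))
print("dropper eye",onz("top",crop(170,257),.152),"collar/shoulder",onz("top",crop(155,268),.12))
k=onz("top",[crop(200,293),crop(191,448),crop(182,575)],.066);print("knife",k,np.linalg.norm(k[2]-k[0]),np.linalg.norm(k[1]-k[0]))
print("wells",onz("top",[crop2(134,459),crop2(237,470),crop2(344,482)],.036))
sq=onz("top",[crop2(97,52),crop2(378,52),crop2(363,321),crop2(75,317)],.014);print("slabq",sq,sq.mean(0))
st=onz("top",[crop2(83,389),crop2(414,422),crop2(393,551),crop2(64,513)],.036);print("standq",st,st.mean(0))
E
python3 meas.py
python3 - <<'E'
import cv2
s=cv2.imread("pics/scene0.png")
cv2.imwrite("pics/c3.png",cv2.resize(s[265:375,310:470],None,fx=5,fy=5,interpolation=cv2.INTER_CUBIC))
cv2.imwrite("pics/c4.png",cv2.resize(s[155:225,205:315],None,fx=7,fy=7,interpolation=cv2.INTER_CUBIC))
E
```

```text
slab c [581.1 335.8] size [157.4 146.7] ang 88.2
stand c [423.8 319.4] size [176.4  65.9] ang 82.83
jar1 [ 579.3 -323.8] 21.372812271118164
jar2 [ 575.3 -408.8] 21.5809268951416
muller ((493.9538269042969, -408.8966064453125), (39.245845794677734, 41.01536560058594), 14.960111618041992)
jars by eye [[ 0.57912241 -0.3243057   0.124     ]
 [ 0.57396803 -0.40882462  0.124     ]]
muller eye [[ 0.49304591 -0.40939662  0.139     ]] foot [[ 0.4892879  -0.39972998  0.092     ]]
dropper eye [[ 0.48193508 -0.30351468  0.152     ]] collar/shoulder [[ 0.4824176  -0.30449622  0.12      ]]
knife [[ 0.47855161 -0.34045587  0.066     ]
 [ 0.40165047 -0.3309217   0.066     ]
 [ 0.33980303 -0.32275981  0.066     ]] 0.13987251801063494 0.0774899152588165
wells [[0.43028459 0.37292569 0.036     ]
 [0.42378425 0.31744137 0.036     ]
 [0.41674356 0.2606383  0.036     ]]
slabq [[0.65828558 0.41164087 0.014     ]
 [0.65328723 0.25326918 0.014     ]
 [0.50474255 0.25772082 0.014     ]
 [0.51010414 0.41658702 0.014     ]] [0.58160488 0.33480447 0.014     ]
standq [[0.46763638 0.40209038 0.036     ]
 [0.44733863 0.22437483 0.036     ]
 [0.38081724 0.23442034 0.036     ]
 [0.40244632 0.40993666 0.036     ]] [0.42455964 0.31770555 0.036     ]
```

View pics/c3.png

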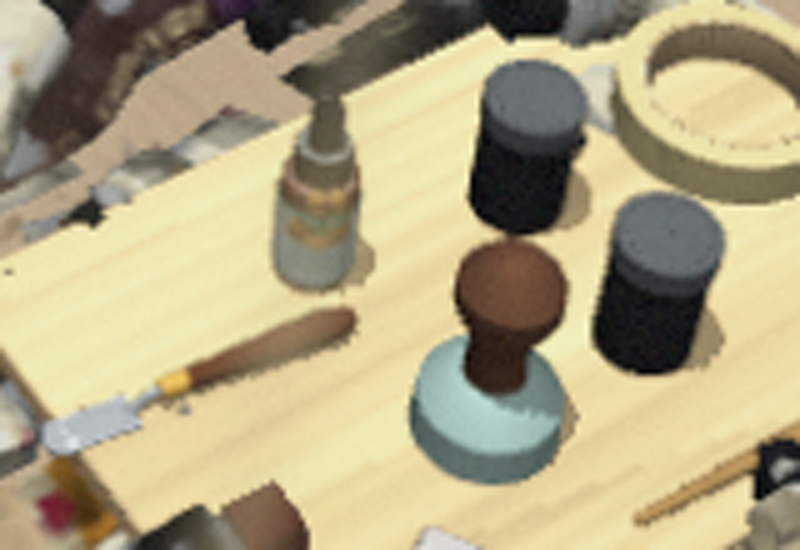

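View pics/c4.png

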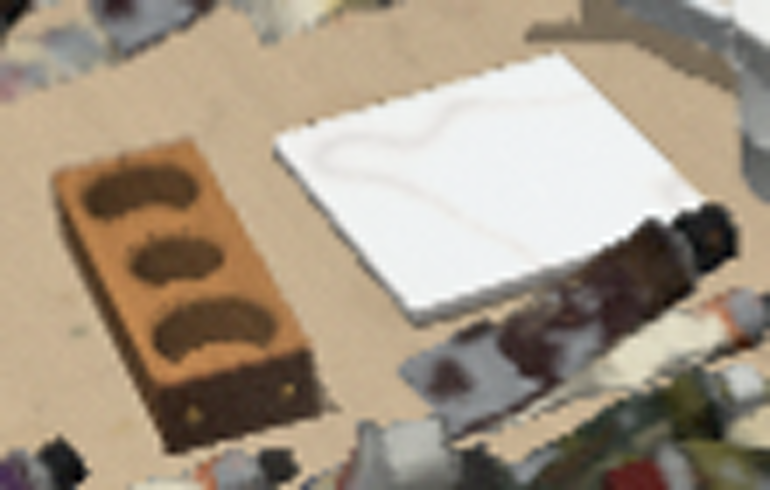

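The scene view shows everything upright. Jar lids are at crop px (535,95) and (668,233), dropper tip (328,97), muller bulb (511,290). Cross-check with the second view.

Run:
```python
from h import *
c3=lambda x,y:((x+.5)/5-.5+310,(y+.5)/5-.5+265)
c4=lambda x,y:((x+.5)/7-.5+205,(y+.5)/7-.5+155)
np.set_printoptions(precision=4,suppress=True)
P=lambda n,*a:print(n,onz("scene",*a))
P("jars",[c3(535,95),c3(668,233)],.124)
P("dropper tip",c3(328,97),.158);P("drop foot-ish collar",c3(326,147),.133)
P("muller",c3(511,285),.139)
P("wells",[c4(143,193),c4(177,260),c4(216,336)],.036)
P("slab",[c4(556,53),c4(276,150),c4(410,315)],.014)
P("knife",[c3(352,315),c3(188,380),c3(45,437)],.064)
cl=lambda x,y:((x+.5)/4.5-.5+420,(y+.5)/4.5-.5+190)
print(tri(c3(535,95),cl(184,67)),tri(c3(668,233),cl(356,75)),tri(c3(328,97),cl(170,256)))
st=sensors.read_state();R=Rot.from_rotvec(st["tcp_rot"]).as_matrix();print(R)
```

```text
jars [[ 0.5781 -0.3224  0.124 ]
 [ 0.5732 -0.4076  0.124 ]]
dropper tip [[ 0.4826 -0.3026  0.158 ]]
drop foot-ish collar [[ 0.4814 -0.3061  0.133 ]]
muller [[ 0.4944 -0.4031  0.139 ]]
wells [[0.4311 0.3752 0.036 ]
 [0.4234 0.3187 0.036 ]
 [0.4153 0.2586 0.036 ]]
slab [[0.6576 0.4144 0.014 ]
 [0.5078 0.4082 0.014 ]
 [0.5023 0.2576 0.014 ]]
knife [[ 0.4773 -0.3384  0.064 ]
 [ 0.4019 -0.3301  0.064 ]
 [ 0.3389 -0.3235  0.064 ]]
(array([ 0.578 , -0.3235,  0.1253]), [np.float64(0.0008190987565503829), np.float64(0.0008190987565504514)]) (array([ 0.5732, -0.4082,  0.1248]), [np.float64(0.000578313850226398), np.float64(0.000578313850226332)]) (array([ 0.482 , -0.3023,  0.1578]), [np.float64(0.0006646428310881816), np.float64(0.0006646428310882711)])
[[-0.9687  0.2482 -0.0006]
 [ 0.2482  0.9687 -0.002 ]
 [ 0.0001 -0.0021 -1.    ]]
```

```bash
cat >> h.py <<'E'
np.set_printoptions(precision=4,suppress=True)
def go(x,y,z,phi=None):
    "shift in tool axes (cm) from the measured pose to a world TCP point, and turn about tool z (rad)"
    s=sensors.read_state();R=Rot.from_rotvec(s["tcp_rot"]).as_matrix()
    d=R.T@(np.array([x,y,z])-s["tool_pos"])*100;ph=np.arctan2(R[1,1],R[0,1])
    print("t",round(s["time"],2),"at",s["tool_pos"],"phi",round(ph,4),"tilt",R[:2,2],"shift cm",d,"len",round(np.linalg.norm(d),1),"wz",None if phi is None else round(ph-phi,4),"w",round(s["width"],3),"gf",round(s["grip_force"],1),"F",s["wrist_force"])
E
python3 - <<'E'
from h import *
c3=lambda x,y:((x+.5)/5-.5+310,(y+.5)/5-.5+265)
cl=lambda x,y:((x+.5)/4.5-.5+420,(y+.5)/4.5-.5+190)
print("muller bulb",tri(c3(511,290),cl(382,234)))
print("muller foot top face",onz("top",cl(331,260),.074),onz("scene",c3(488,408),.074))
print("tape near edge",onz("top",(455,187),.07),onz("top",(455,187),.08),"tape c",onz("top",(454,165),.07))
E
```

```text
muller bulb (array([ 0.4914, -0.4074,  0.143 ]), [np.float64(0.0010451331681648926), np.float64(0.0010451331681648175)])
muller foot top face [[ 0.4924 -0.4059  0.074 ]] [[ 0.4889 -0.4093  0.074 ]]
tape near edge [[ 0.6348 -0.3297  0.07  ]] [[ 0.6318 -0.327   0.08  ]] tape c [[ 0.6876 -0.3314  0.07  ]]
```

>>> play_rows:
  commands:
    - [0, 0, 0, 0, 0, 0.12]
    - [0, 0, 0, 0, 0, 0.12]
    - [0, 0, 0, 0, 0, 0.12]
    - [0, 0, 0, 0, 0, 0.12]
    - [0, 0, 0, 0, 0, 0.12]
  grip: 0
  force: 40

```text
time: 0.52
tool_pos: [0.1674, 0.6535, 0.2305]
tcp_rot: [1.305, 2.858, -0.002]
wrist_force: [0.8, 0.2, -0.4]
width: 0.997
grip_force: 0.0
```

>>> play_rows:
  commands:
    - [0, 0, 0, 0, 0, 0.12]
    - [0, 0, 0, 0, 0, 0.12]
    - [0, 0, 0, 0, 0, 0.12]
    - [0, 0, 0, 0, 0, 0.12]
    - [0, 0, 0, 0, 0, 0.12]

```text
time: 0.93
tool_pos: [0.1674, 0.6534, 0.2305]
tcp_rot: [2.091, 2.344, -0.002]
wrist_force: [-1.0, -0.5, -1.1]
width: 1.003
grip_force: 0.0
```

>>> play_rows:
  commands:
    - [0, 0, 0, 0, 0, 0.12]
    - [0, 0, 0, 0, 0, 0.12]
    - [0, 0, 0, 0, 0, 0]

```text
time: 1.18
tool_pos: [0.1674, 0.6535, 0.2305]
tcp_rot: [2.353, 2.08, -0.002]
wrist_force: [0.0, 0.3, 0.2]
width: 1.001
grip_force: 0.0
```

>>> play_rows:
  commands:
    - [-2.64, 2.7, 0, 0, 0, 0]
    - [-2.64, 2.7, 0, 0, 0, 0]
    - [-2.64, 2.7, 0, 0, 0, 0]
    - [-2.64, 2.7, 0, 0, 0, 0]
    - [-2.64, 2.7, 0, 0, 0, 0]

```text
time: 1.6
tool_pos: [0.2863, 0.5051, 0.2308]
tcp_rot: [2.346, 2.089, -0.001]
wrist_force: [0.5, 0.9, 0.3]
width: 1.0
grip_force: 0.0
```

>>> play_rows:
  commands:
    - [-2.64, 2.7, 0, 0, 0, 0]
    - [-2.64, 2.7, 0, 0, 0, 0]
    - [-2.64, 2.7, 0, 0, 0, 0]
    - [-2.64, 2.7, 0, 0, 0, 0]
    - [-2.64, 2.7, 0, 0, 0, 0]

```text
time: 2.02
tool_pos: [0.4046, 0.3577, 0.2311]
tcp_rot: [2.346, 2.089, -0.0]
wrist_force: [1.1, 0.8, 0.3]
width: 1.002
grip_force: 0.0
```

>>> play_rows:
  commands:
    - [-2.64, 2.7, 0, 0, 0, 0]
    - [-2.64, 2.7, 0, 0, 0, 0]
    - [-3.72, 0.65, 0, 0, 0, 0]
    - [-3.72, 0.65, 0, 0, 0, 0]
    - [-3.72, 0.65, 0, 0, 0, 0]

```text
time: 2.43
tool_pos: [0.4572, 0.1856, 0.2309]
tcp_rot: [-2.346, -2.089, 0.001]
wrist_force: [0.9, 0.6, 0.3]
width: 0.999
grip_force: 0.0
```

>>> play_rows:
  commands:
    - [-3.72, 0.65, 0, 0, 0, 0]
    - [-3.72, 0.65, 0, 0, 0, 0]
    - [-3.72, 0.65, 0, 0, 0, 0]
    - [-3.72, 0.65, 0, 0, 0, 0]
    - [-3.72, 0.65, 0, 0, 0, 0]

```text
time: 2.85
tool_pos: [0.4668, -0.0029, 0.2312]
tcp_rot: [2.346, 2.089, 0.0]
wrist_force: [0.5, 0.1, 0.5]
width: 1.0
grip_force: 0.0
```

>>> play_rows:
  commands:
    - [-3.72, 0.65, 0, 0, 0, 0]
    - [-3.72, 0.65, 0, 0, 0, 0]
    - [-3.72, 0.65, 0, 0, 0, 0]
    - [-3.72, 0.65, 0, 0, 0, 0]
    - [-3.72, 0.65, 0, 0, 0, 0]

```text
time: 3.27
tool_pos: [0.4767, -0.1915, 0.2312]
tcp_rot: [-2.347, -2.088, -0.0]
wrist_force: [1.1, 0.4, -0.3]
width: 0.996
grip_force: 0.0
```

>>> play_rows:
  commands:
    - [-3.72, 0.65, 0, 0, 0, 0]
    - [-3.72, 0.65, 0, 0, 0, 0]
    - [0, 0, 0, 0, 0, 0]
    - [0, 0, 0, 0, 0, 0]
    - [0, 0, 0, 0, 0, 0]

```text
time: 3.68
tool_pos: [0.4808, -0.2647, 0.2307]
tcp_rot: [-2.348, -2.084, -0.0]
wrist_force: [0.5, 0.2, -0.2]
width: 1.0
grip_force: 0.0
```

```bash
python3 -c "
from h import *
go(.482,-.303,.056+.031,-.12)"
```

```text
t 3.68 at [ 0.4808 -0.2647  0.2307] phi -0.119 tilt [-0.001   0.0012] shift cm [-3.802   0.5871 14.37  ] len 14.9 wz 0.001 w 1.0 gf 0.0 F [ 0.4832  0.1553 -0.1952]
```

>>> play_rows:
  commands:
    - [-1.9, 0.3, 0, 0, 0, 0]
    - [-1.9, 0.3, 0, 0, 0, 0]
    - [0, 0, 3, 0, 0, 0]
    - [0, 0, 3, 0, 0, 0]
    - [0, 0, 3, 0, 0, 0]

```text
time: 4.1
tool_pos: [0.4835, -0.3023, 0.1412]
tcp_rot: [2.346, 2.087, 0.001]
wrist_force: [-0.2, -0.0, -0.7]
width: 1.004
grip_force: 0.0
```

>>> play_rows:
  commands:
    - [0, 0, 2.5, 0, 0, 0]
    - [0, 0, 2, 0, 0, 0]
    - [0, 0, 0.85, 0, 0, 0]
    - [0, 0, 0, 0, 0, 0]
    - [0, 0, 0, 0, 0, 0]

```text
time: 4.52
tool_pos: [0.4831, -0.3026, 0.0882]
tcp_rot: [-2.349, -2.086, -0.0]
wrist_force: [-0.3, 1.1, -0.3]
width: 1.0
grip_force: 0.0
```

>>> play_rows:
  commands:
    - [0, 0, 0, 0, 0, 0]
    - [0, 0, 0, 0, 0, 0]
    - [0, 0, 0, 0, 0, 0]
    - [0, 0, 0, 0, 0, 0]
    - [0, 0, 0, 0, 0, 0]
  grip: 1
  force: 35

```text
time: 4.93
tool_pos: [0.4831, -0.304, 0.0889]
tcp_rot: [2.35, 2.083, 0.0]
wrist_force: [-0.3, 1.2, 0.9]
width: 0.365
grip_force: 34.6
```

>>> play_rows:
  commands:
    - [0, 0, 0, 0, 0, 0]
    - [0, 0, 0, 0, 0, 0]
    - [0, 0, 0, 0, 0, 0]
    - [0, 0, 0, 0, 0, 0]
    - [0, 0, 0, 0, 0, 0]

```text
time: 5.35
tool_pos: [0.4831, -0.304, 0.0889]
tcp_rot: [2.35, 2.083, 0.0]
wrist_force: [-1.0, 0.8, 4.8]
width: 0.36
grip_force: 35.0
```

```bash
python3 -c "
from h import *
go(.482,-.303,.056+.031,-.12)
cv2.imwrite('pics/s1.png',optics.read_camera('scene')[220:380,280:480,::-1].repeat(3,0).repeat(3,1))"
```

```text
t 5.35 at [ 0.4831 -0.304   0.0889] phi -0.1202 tilt [ 0.001  -0.0008] shift cm [ 0.0849 -0.123   0.1899] len 0.2 wz -0.0002 w 0.36 gf 35.0 F [-0.9878  0.7646  4.8132]
```

View pics/s1.png

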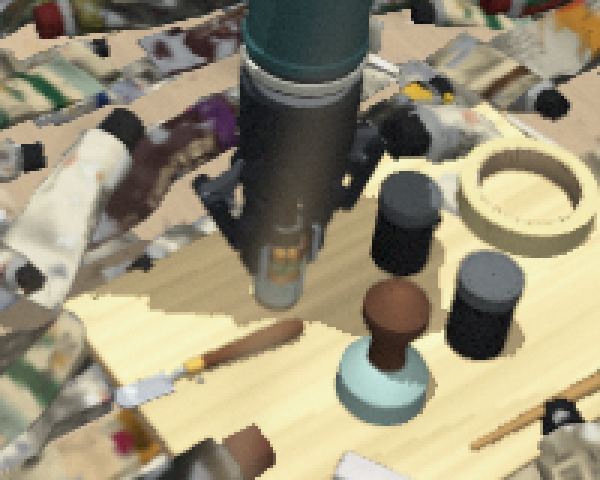

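Dropper gripped upright (in the crop at about (278,270)), opening 0.36 × 85 ≈ 31 mm as expected. Lift and carry.

>>> play_rows:
  commands:
    - [0, 0, -1, 0, 0, 0]
    - [0, 0, -2.5, 0, 0, 0]
    - [0, 0, -3.5, 0, 0, 0]
    - [2, -0.3, -1, 0, 0, 0]
    - [3.6, -0.2, 0, 0, 0, 0]

```text
time: 5.82
tool_pos: [0.4872, -0.2511, 0.1731]
tcp_rot: [2.347, 2.074, 0.003]
wrist_force: [0.9, 0.8, 0.0]
width: 0.358
grip_force: 34.9
```

>>> play_rows:
  commands:
    - [3.7, 0, 0, 0, 0, 0]
    - [3.7, 0, 0, 0, 0, 0]
    - [3.7, 0, 0, 0, 0, 0]
    - [3.7, 0, 0, 0, 0, 0]
    - [3.7, 0, 0, 0, 0, 0]

```text
time: 6.23
tool_pos: [0.5063, -0.062, 0.1682]
tcp_rot: [2.351, 2.083, 0.0]
wrist_force: [1.3, 0.4, -0.6]
width: 0.365
grip_force: 34.8
```

>>> play_rows:
  commands:
    - [3.7, 0, 0, 0, 0, 0]
    - [3.7, 0, 0, 0, 0, 0]
    - [3.7, 0, 0, 0, 0, 0]
    - [3.7, 0, 0, 0, 0, 0]
    - [3.7, 0, 0, 0, 0, 0]

```text
time: 6.65
tool_pos: [0.5284, 0.1218, 0.1681]
tcp_rot: [2.351, 2.084, 0.0]
wrist_force: [0.6, 0.1, -0.5]
width: 0.365
grip_force: 34.8
```

>>> play_rows:
  commands:
    - [3.7, 0, 0, 0, 0, 0]
    - [3.7, 0, 0, 0, 0, 0]
    - [3.7, 0, 0, 0, 0, 0]
    - [2, 0, 0, 0, 0, 0]
    - [0, 0, 0, 0, 0, 0]

```text
time: 7.07
tool_pos: [0.5446, 0.2543, 0.1681]
tcp_rot: [-2.346, -2.088, -0.003]
wrist_force: [0.2, -0.1, 0.1]
width: 0.358
grip_force: 34.8
```

```bash
python3 -c "
from h import *
go(.4238,.3182,.10,-.122)"
```

```text
t 7.07 at [0.5446 0.2543 0.1681] phi -0.1163 tilt [0.0007 0.002 ] shift cm [  4.9291 -12.7413   6.8158] len 15.3 wz 0.0057 w 0.358 gf 34.8 F [ 0.2445 -0.0746  0.1391]
```

>>> play_rows:
  commands:
    - [1.3, -3.2, 1.2, 0, 0, 0]
    - [1.3, -3.2, 1.2, 0, 0, 0]
    - [1.3, -3.2, 1.2, 0, 0, 0]
    - [1, -3.1, 1.2, 0, 0, 0]
    - [0, 0, 0, 0, 0, 0]

```text
time: 7.48
tool_pos: [0.4171, 0.3129, 0.1163]
tcp_rot: [-2.346, -2.085, 0.014]
wrist_force: [-0.5, -0.3, -0.7]
width: 0.364
grip_force: 35.0
```

>>> play_rows:
  commands:
    - [0, 0, 0, 0, 0, 0]
    - [0, 0, 0, 0, 0, 0]
    - [0, 0, 0, 0, 0, 0]

```text
time: 7.73
tool_pos: [0.4257, 0.3137, 0.1208]
tcp_rot: [2.351, 2.083, 0.003]
wrist_force: [0.4, -0.3, -0.6]
width: 0.363
grip_force: 35.0
```

```bash
python3 -c "
from h import *
go(.4238,.3182,.10,-.122)
s=optics.read_camera('scene')[:,:,::-1];t=optics.read_camera('top')[:,:,::-1]
print(proj('scene',[[.4238,.3182,.036],[.4238,.3182,.12-.014]]),proj('top',[.4238,.3182,.036]))
a=cv2.resize(s[120:230,180:290],None,fx=4,fy=4,interpolation=2);b=cv2.resize(t[230:340,120:210],None,fx=4,fy=4,interpolation=2)
cv2.imwrite('pics/s2.png',np.hstack([a,b]))"
```

```text
t 7.73 at [0.4257 0.3137 0.1208] phi -0.121 tilt [0.0019 0.0007] shift cm [ 0.4261 -0.2485  2.0783] len 2.1 wz 0.001 w 0.363 gf 35.0 F [ 0.373  -0.3088 -0.6057]
[[230.0561 191.7574]
 [227.0727 171.8018]] [[173.154  286.4295]]
```

View pics/s2.png

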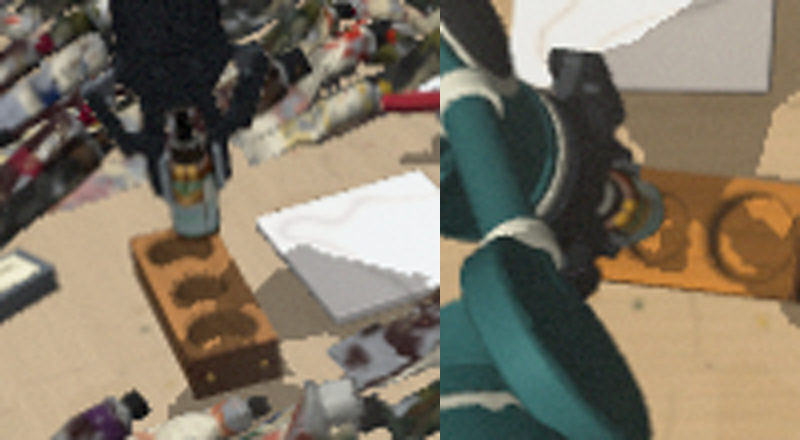

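Hovering. In the scene view the dropper is upright in the fingers, its body spanning crop columns 171–220 with its foot at row 238. Check against prediction.

```bash
python3 -c "
from h import *
a=np.linspace(0,6.28,60)
for z in(.088,.098):
  c=np.c_[.4257+.017*np.cos(a),.3137+.017*np.sin(a),0*a+z]
  p=proj('scene',c);print(z,(p.min(0)-[180,120])*4,(p.max(0)-[180,120])*4)
print((proj('scene',[[.4257,.3137+.01,.088],[.4257+.01,.3137,.088]])-proj('scene',[.4257,.3137,.088]))*4)
"
```

```text
0.088 [172.8484 217.689 ] [219.5779 243.1348]
0.098 [171.024 206.105] [217.9725 231.4332]
[[-5.3263 -6.2654]
 [12.6279 -4.0345]]
```

>>> play_rows:
  commands:
    - [0.4, -0.25, 1.5, 0, 0, 0]
    - [0, 0, 1.5, 0, 0, 0]
    - [0, 0, 0, 0, 0, 0]
    - [0, 0, 0, 0, 0, 0]
    - [0, 0, 0, 0, 0, 0]

```text
time: 8.25
tool_pos: [0.4231, 0.3181, 0.0905]
tcp_rot: [2.351, 2.083, 0.001]
wrist_force: [0.5, -0.1, -0.6]
width: 0.364
grip_force: 35.0
```

```bash
python3 -c "
from h import *
go(.4238,.3182,.043,-.122)"
```

```text
t 8.25 at [0.4231 0.3181 0.0905] phi -0.1208 tilt [0.0007 0.0004] shift cm [0.0139 0.0707 4.7453] len 4.7 wz 0.0012 w 0.364 gf 35.0 F [ 0.5296 -0.1128 -0.5707]
```

>>> play_rows:
  commands:
    - [0, 0.05, 1, 0, 0, 0]
    - [0, 0, 1, 0, 0, 0]
    - [0, 0, 0.8, 0, 0, 0]
    - [0, 0, 0.6, 0, 0, 0]
    - [0, 0, 0, 0, 0, 0]

```text
time: 8.67
tool_pos: [0.4219, 0.3177, 0.054]
tcp_rot: [-2.35, -2.084, 0.003]
wrist_force: [0.7, 1.5, -1.0]
width: 0.362
grip_force: 35.0
```

>>> play_rows:
  commands:
    - [0, 0, 0.5, 0, 0, 0]
    - [0, 0, 0.4, 0, 0, 0]
    - [0, 0, 0.3, 0, 0, 0]
    - [0, 0, 0.1, 0, 0, 0]
    - [0, 0, 0, 0, 0, 0]

```text
time: 9.08
tool_pos: [0.4225, 0.3181, 0.043]
tcp_rot: [-2.351, -2.084, 0.001]
wrist_force: [-1.5, -0.5, 2.8]
width: 0.364
grip_force: 35.3
```

>>> play_rows:
  commands:
    - [0, 0, 0, 0, 0, 0]
    - [0, 0, 0, 0, 0, 0]
    - [0, 0, 0, 0, 0, 0]
    - [0, 0, 0, 0, 0, 0]
    - [0, 0, 0, 0, 0, 0]
  grip: 0.2

```text
time: 9.5
tool_pos: [0.4227, 0.3181, 0.0428]
tcp_rot: [2.351, 2.084, 0.0]
wrist_force: [-0.2, -0.2, 1.0]
width: 0.8
grip_force: 0.0
```

>>> play_rows:
  commands:
    - [0, 0, -2, 0, 0, 0]
    - [0, 0, -3.5, 0, 0, 0]
    - [0, 0, -3.5, 0, 0, 0]
    - [0, 0, -3.5, 0, 0, 0]
    - [0, 0, -3.5, 0, 0, 0]

```text
time: 9.92
tool_pos: [0.4223, 0.3179, 0.2042]
tcp_rot: [-2.351, -2.084, 0.001]
wrist_force: [-0.0, 0.6, -0.8]
width: 0.799
grip_force: 0.0
```

>>> play_rows:
  commands:
    - [-3.5, 0, 0, 0, 0, 0]
    - [-3.5, 1, 0, 0, 0, 0]
    - [-3.5, 1, 0, 0, 0, 0]
    - [-3.5, 1, 0, 0, 0, 0]
    - [-3.5, 1, 0, 0, 0, 0]
  grip: 0

```text
time: 10.33
tool_pos: [0.4413, 0.1382, 0.2031]
tcp_rot: [2.349, 2.085, 0.001]
wrist_force: [0.8, 0.1, -0.6]
width: 0.999
grip_force: 0.0
```

```bash
python3 -c "
from h import *
go(.5785,-.3235,.16,-.122)
s=optics.read_camera('scene')[:,:,::-1]
cv2.imwrite('pics/s3.png',cv2.resize(s[130:230,180:330],None,fx=5,fy=5,interpolation=2))"
```

```text
t 10.33 at [0.4413 0.1382 0.2031] phi -0.1191 tilt [0.0009 0.0001] shift cm [-44.2124  19.1065   4.3112] len 48.4 wz 0.0029 w 0.999 gf 0.0 F [ 0.8009  0.0893 -0.585 ]
```

View pics/s3.png

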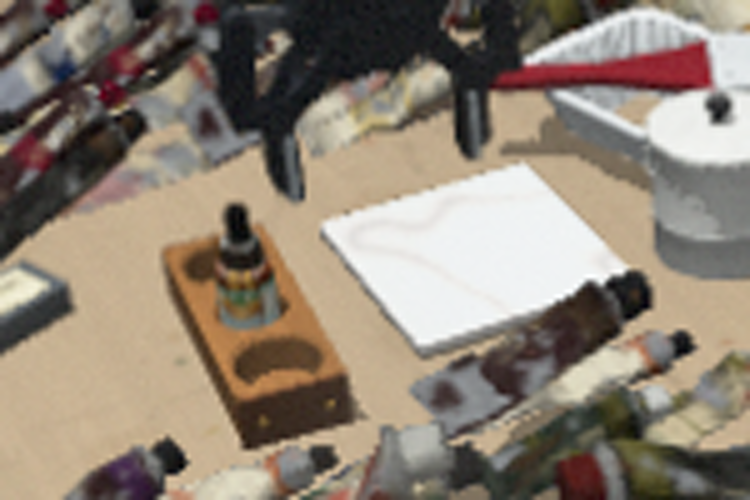

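The dropper is seated upright in the middle well; its tip at crop (237,205) matches the seated height. Next is jar 1.

>>> play_rows:
  commands:
    - [-3.4, 1.47, 0, 0, 0, 0]
    - [-3.4, 1.47, 0, 0, 0, 0]
    - [-3.4, 1.47, 0, 0, 0, 0]
    - [-3.4, 1.47, 0, 0, 0, 0]
    - [-3.4, 1.47, 0, 0, 0, 0]

```text
time: 10.8
tool_pos: [0.4943, -0.0396, 0.2029]
tcp_rot: [2.35, 2.084, 0.001]
wrist_force: [0.5, 0.2, -0.3]
width: 1.0
grip_force: 0.0
```

>>> play_rows:
  commands:
    - [-3.4, 1.47, 0, 0, 0, 0]
    - [-3.4, 1.47, 0, 0, 0, 0]
    - [-3.4, 1.47, 0, 0, 0, 0]
    - [-3.4, 1.47, 0, 0, 0, 0]
    - [-3.4, 1.47, 0, 0, 0, 0]

```text
time: 11.22
tool_pos: [0.5469, -0.2173, 0.2027]
tcp_rot: [-2.351, -2.084, -0.0]
wrist_force: [0.0, 0.4, -0.3]
width: 0.999
grip_force: 0.0
```

>>> play_rows:
  commands:
    - [-3.4, 1.47, 0, 0, 0, 0]
    - [-3.4, 1.47, 0, 0, 0, 0]
    - [-3.4, 1.47, 0, 0, 0, 0]
    - [0, 0, 0, 0, 0, 0]
    - [0, 0, 0, 0, 0, 0]

```text
time: 11.63
tool_pos: [0.5783, -0.3238, 0.2019]
tcp_rot: [-2.353, -2.08, 0.0]
wrist_force: [-0.5, 1.0, -0.0]
width: 1.002
grip_force: 0.0
```

```bash
python3 -c "
from h import *
go(.5785,-.3235,.087,-.122)"
```

```text
t 11.63 at [ 0.5783 -0.3238  0.2019] phi -0.1229 tilt [-0.0008  0.0006] shift cm [ 0.0246  0.0308 11.4906] len 11.5 wz -0.0009 w 1.002 gf 0.0 F [-0.5068  0.9806 -0.0196]
```

>>> play_rows:
  commands:
    - [0, 0, 3, 0, 0, 0]
    - [0, 0, 3, 0, 0, 0]
    - [0, 0, 3, 0, 0, 0]
    - [0, 0, 1.5, 0, 0, 0]
    - [0, 0, 1, 0, 0, 0]

```text
time: 12.05
tool_pos: [0.5761, -0.3192, 0.0844]
tcp_rot: [-2.345, -2.082, 0.002]
wrist_force: [0.3, 0.3, 0.5]
width: 0.998
grip_force: 0.0
```

>>> play_rows:
  commands:
    - [0, 0, 0, 0, 0, 0]
    - [0, 0, 0, 0, 0, 0]
    - [0, 0, 0, 0, 0, 0]

```text
time: 12.3
tool_pos: [0.5795, -0.3222, 0.0898]
tcp_rot: [2.348, 2.083, 0.002]
wrist_force: [0.1, 0.6, -0.4]
width: 0.999
grip_force: 0.0
```

>>> play_rows:
  commands:
    - [0, 0, 0, 0, 0, 0]
    - [0, 0, 0, 0, 0, 0]
    - [0, 0, 0, 0, 0, 0]
    - [0, 0, 0, 0, 0, 0]
    - [0, 0, 0, 0, 0, 0]
  grip: 1

```text
time: 12.72
tool_pos: [0.5788, -0.3225, 0.089]
tcp_rot: [2.35, 2.083, 0.001]
wrist_force: [-0.9, 0.3, 4.4]
width: 0.477
grip_force: 35.3
```

>>> play_rows:
  commands:
    - [0, 0, 0, 0, 0, 0]
    - [0, 0, 0, 0, 0, 0]
    - [0, 0, 0, 0, 0, 0]

```text
time: 12.97
tool_pos: [0.5788, -0.3225, 0.0889]
tcp_rot: [2.35, 2.083, 0.001]
wrist_force: [-0.4, 0.3, 5.6]
width: 0.476
grip_force: 35.5
```

>>> play_rows:
  commands:
    - [0, 0, -1, 0, 0, 0]
    - [0, 0, -2.5, 0, 0, 0]
    - [0, 0, -3, 0, 0, 0]
    - [0, 0, -2.6, 0, 0, 0]
    - [1.7, -0.6, 0, 0, 0, 0]

```text
time: 13.38
tool_pos: [0.5781, -0.3088, 0.1862]
tcp_rot: [2.343, 2.074, 0.004]
wrist_force: [2.0, -0.5, 1.1]
width: 0.481
grip_force: 35.5
```

>>> play_rows:
  commands:
    - [3.4, -1.16, 0, 0, 0, 0]
    - [3.4, -1.16, 0, 0, 0, 0]
    - [3.4, -1.16, 0, 0, 0, 0]
    - [3.4, -1.16, 0, 0, 0, 0]
    - [3.4, -1.16, 0, 0, 0, 0]

```text
time: 13.8
tool_pos: [0.536, -0.1273, 0.1787]
tcp_rot: [-2.351, -2.083, 0.0]
wrist_force: [0.6, 0.3, -1.0]
width: 0.479
grip_force: 35.5
```

>>> play_rows:
  commands:
    - [3.4, -1.16, 0, 0, 0, 0]
    - [3.4, -1.16, 0, 0, 0, 0]
    - [3.4, -1.16, 0, 0, 0, 0]
    - [3.4, -1.16, 0, 0, 0, 0]
    - [3.4, -1.16, 0, 0, 0, 0]

```text
time: 14.22
tool_pos: [0.4988, 0.0484, 0.1789]
tcp_rot: [-2.351, -2.084, 0.0]
wrist_force: [1.4, -0.3, -1.1]
width: 0.476
grip_force: 35.5
```

>>> play_rows:
  commands:
    - [3.4, -1.16, 0, 0, 0, 0]
    - [3.4, -1.16, 0, 0, 0, 0]
    - [3.4, -1.16, 0, 0, 0, 0]
    - [3.4, -1.16, 0, 0, 0, 0]
    - [3.4, -1.16, 0, 0, 0, 0]

```text
time: 14.63
tool_pos: [0.4616, 0.2241, 0.1789]
tcp_rot: [2.351, 2.084, -0.0]
wrist_force: [1.1, -0.3, -0.9]
width: 0.476
grip_force: 35.5
```

>>> play_rows:
  commands:
    - [3.4, -1.16, 0, 0, 0, 0]
    - [3.4, -1.16, 0, 0, 0, 0]
    - [3, -1, 0, 0, 0, 0]
    - [0, 0, 0, 0, 0, 0]
    - [0, 0, 0, 0, 0, 0]

```text
time: 15.05
tool_pos: [0.4406, 0.3251, 0.1786]
tcp_rot: [2.347, 2.088, -0.001]
wrist_force: [0.6, 0.2, -0.3]
width: 0.479
grip_force: 35.6
```

>>> play_rows:
  commands:
    - [0, 0, 0, 0, 0, 0]
    - [0, 0, 0, 0, 0, 0]

```text
time: 15.22
tool_pos: [0.4414, 0.3227, 0.1785]
tcp_rot: [2.351, 2.083, -0.001]
wrist_force: [-0.5, -0.7, 0.3]
width: 0.474
grip_force: 35.6
```

```bash
python3 -c "
from h import *
go(.4306,.3748,.085,-.122)"
```

```text
t 15.22 at [0.4414 0.3227 0.1785] phi -0.1209 tilt [-0.0005 -0.0009] shift cm [ 5.0491 -1.6949  9.35  ] len 10.8 wz 0.0011 w 0.474 gf 35.6 F [-0.5197 -0.6722  0.2742]
```

>>> play_rows:
  commands:
    - [2.5, -0.85, 0, 0, 0, 0]
    - [2.5, -0.85, 0, 0, 0, 0]
    - [0, 0, 2, 0, 0, 0]
    - [0, 0, 3, 0, 0, 0]
    - [0, 0, 3, 0, 0, 0]

```text
time: 15.63
tool_pos: [0.4322, 0.3755, 0.0995]
tcp_rot: [2.352, 2.082, 0.006]
wrist_force: [0.2, -0.2, -0.5]
width: 0.475
grip_force: 35.6
```

>>> play_rows:
  commands:
    - [0, 0, 1, 0, 0, 0]
    - [0, 0, 0, 0, 0, 0]
    - [0, 0, 0, 0, 0, 0]
    - [0, 0, 0, 0, 0, 0]

```text
time: 15.97
tool_pos: [0.432, 0.376, 0.0907]
tcp_rot: [2.352, 2.083, 0.005]
wrist_force: [0.3, 0.3, -0.6]
width: 0.474
grip_force: 35.6
```

```bash
python3 -c "
from h import *
go(.4306,.3748,.043,-.122)
s=optics.read_camera('scene')[:,:,::-1]
x,y,z=sensors.read_state()['tool_pos']
a=np.linspace(0,6.28,60)
p=proj('scene',np.c_[x+.021*np.cos(a),y+.021*np.sin(a),0*a+z-.033]);print((p.min(0)-[180,110])*5,(p.max(0)-[180,110])*5)
cv2.imwrite('pics/s4.png',cv2.resize(s[110:230,180:330],None,fx=5,fy=5,interpolation=2))"
```

```text
t 15.97 at [0.432  0.376  0.0907] phi -0.121 tilt [0.0023 0.0018] shift cm [-0.1415 -0.1368  4.7713] len 4.8 wz 0.001 w 0.474 gf 35.6 F [ 0.2762  0.3259 -0.6068]
[186.7662 310.5476] [255.6151 347.8253]
```

View pics/s4.png

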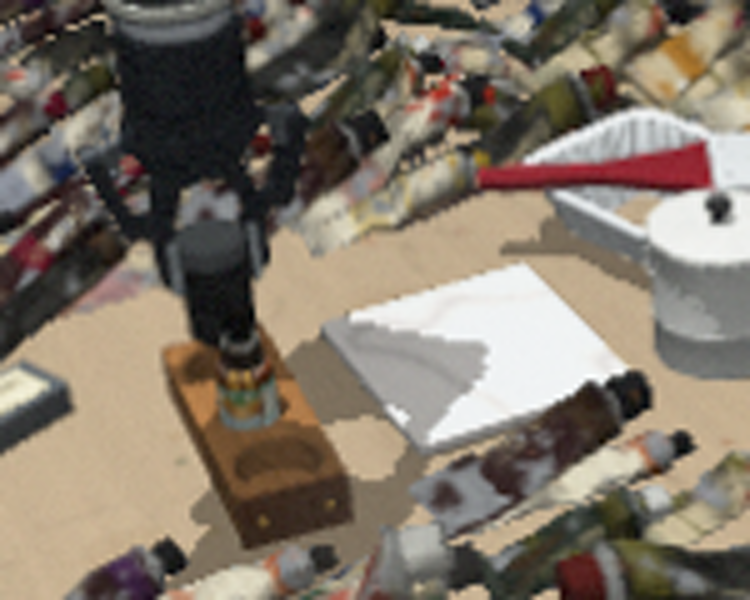

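The jar is upright above the left well; its left body edge at column 187 agrees with the prediction. Lower it.

>>> play_rows:
  commands:
    - [-0.15, -0.12, 1, 0, 0, 0]
    - [0, 0, 1, 0, 0, 0]
    - [0, 0, 0.8, 0, 0, 0]
    - [0, 0, 0.6, 0, 0, 0]
    - [0, 0, 0, 0, 0, 0]

```text
time: 16.43
tool_pos: [0.428, 0.3735, 0.0527]
tcp_rot: [-2.35, -2.084, 0.004]
wrist_force: [0.2, 0.0, 0.6]
width: 0.477
grip_force: 35.5
```

>>> play_rows:
  commands:
    - [0, 0, 0.5, 0, 0, 0]
    - [0, 0, 0.4, 0, 0, 0]
    - [0, 0, 0.3, 0, 0, 0]
    - [0, 0, 0.1, 0, 0, 0]
    - [0, 0, 0, 0, 0, 0]

```text
time: 16.85
tool_pos: [0.4291, 0.3743, 0.0429]
tcp_rot: [-2.351, -2.084, 0.001]
wrist_force: [-2.4, -2.7, 8.0]
width: 0.474
grip_force: 36.3
```

>>> play_rows:
  commands:
    - [0, 0, 0, 0, 0, 0]
    - [0, 0, 0, 0, 0, 0]
    - [0, 0, 0, 0, 0, 0]
    - [0, 0, 0, 0, 0, 0]
    - [0, 0, 0, 0, 0, 0]
  grip: 0.2

```text
time: 17.27
tool_pos: [0.4291, 0.3742, 0.0416]
tcp_rot: [-2.351, -2.084, 0.0]
wrist_force: [0.0, -0.3, -0.3]
width: 0.798
grip_force: 0.0
```

>>> play_rows:
  commands:
    - [0, 0, -2, 0, 0, 0]
    - [0, 0, -3.5, 0, 0, 0]
    - [0, 0, -3.5, 0, 0, 0]
    - [0, 0, -3.5, 0, 0, 0]
    - [0, 0, -3.5, 0, 0, 0]

```text
time: 17.68
tool_pos: [0.4288, 0.374, 0.2031]
tcp_rot: [-2.351, -2.084, 0.001]
wrist_force: [0.1, 0.7, -0.3]
width: 0.799
grip_force: 0.0
```

>>> play_rows:
  commands:
    - [-3.45, 1.08, 0, 0, 0, 0]
    - [-3.45, 1.08, 0, 0, 0, 0]
    - [-3.45, 1.08, 0, 0, 0, 0]
    - [-3.45, 1.08, 0, 0, 0, 0]
    - [-3.45, 1.08, 0, 0, 0, 0]
  grip: 0

```text
time: 18.1
tool_pos: [0.462, 0.1951, 0.2019]
tcp_rot: [2.35, 2.085, 0.001]
wrist_force: [0.9, -0.1, -0.4]
width: 0.998
grip_force: 0.0
```

>>> play_rows:
  commands:
    - [-3.45, 1.08, 0, 0, 0, 0]
    - [-3.45, 1.08, 0, 0, 0, 0]
    - [-3.45, 1.08, 0, 0, 0, 0]
    - [-3.45, 1.08, 0, 0, 0, 0]
    - [-3.45, 1.08, 0, 0, 0, 0]

```text
time: 18.52
tool_pos: [0.495, 0.0171, 0.2019]
tcp_rot: [2.35, 2.084, 0.001]
wrist_force: [1.4, 0.8, -1.1]
width: 1.0
grip_force: 0.0
```

>>> play_rows:
  commands:
    - [-3.45, 1.08, 0, 0, 0, 0]
    - [-3.45, 1.08, 0, 0, 0, 0]
    - [-3.45, 1.08, 0, 0, 0, 0]
    - [-3.45, 1.08, 0, 0, 0, 0]
    - [-3.45, 1.08, 0, 0, 0, 0]

```text
time: 18.93
tool_pos: [0.5279, -0.1608, 0.2017]
tcp_rot: [2.351, 2.084, 0.0]
wrist_force: [0.7, 0.3, -0.3]
width: 1.001
grip_force: 0.0
```

>>> play_rows:
  commands:
    - [-3.45, 1.08, 0, 0, 0, 0]
    - [-3.45, 1.08, 0, 0, 0, 0]
    - [-3.45, 1.08, 0, 0, 0, 0]
    - [-3.45, 1.08, 0, 0, 0, 0]
    - [-3.45, 1.08, 0, 0, 0, 0]

```text
time: 19.35
tool_pos: [0.5609, -0.3385, 0.2015]
tcp_rot: [-2.351, -2.084, 0.0]
wrist_force: [-0.7, 0.8, 0.1]
width: 0.999
grip_force: 0.0
```

>>> play_rows:
  commands:
    - [-3.45, 1.08, 0, 0, 0, 0]
    - [-3.45, 1.08, 0, 0, 0, 0]
    - [0, 0, 0, 0, 0, 0]
    - [0, 0, 0, 0, 0, 0]
    - [0, 0, 0, 0, 0, 0]

```text
time: 19.77
tool_pos: [0.5737, -0.4073, 0.201]
tcp_rot: [-2.35, -2.082, -0.0]
wrist_force: [0.9, 0.2, 0.7]
width: 0.998
grip_force: 0.0
```

```bash
python3 -c "
from h import *
go(.574,-.4085,.088,-.122)
s=optics.read_camera('scene')[:,:,::-1]
cv2.imwrite('pics/s5.png',cv2.resize(s[140:230,180:280],None,fx=5,fy=5,interpolation=2))"
```

```text
t 19.77 at [ 0.5737 -0.4073  0.201 ] phi -0.1206 tilt [-0.0011  0.0014] shift cm [-0.1276  0.053  11.2966] len 11.3 wz 0.0014 w 0.998 gf 0.0 F [0.9267 0.229  0.7328]
```

View pics/s5.png

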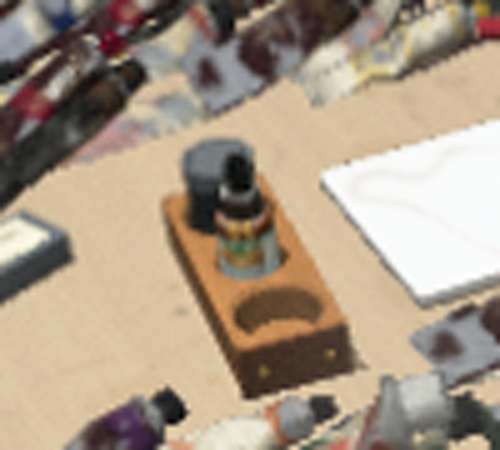

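Jar 1 is seated upright in the left well (crop (218,165)). For jar 2, turn the fingers about 41° away from the muller.

>>> play_rows:
  commands:
    - [-0.12, 0.05, 0, 0, 0, -0.12]
    - [0, 0, 0, 0, 0, -0.12]
    - [0, 0, 0, 0, 0, -0.12]
    - [0, 0, 0, 0, 0, -0.12]
    - [0, 0, 0, 0, 0, -0.12]

```text
time: 20.23
tool_pos: [0.5746, -0.407, 0.2022]
tcp_rot: [-1.619, -2.692, -0.0]
wrist_force: [0.0, -0.2, -0.4]
width: 1.001
grip_force: 0.0
```

>>> play_rows:
  commands:
    - [0, 0, 0, 0, 0, -0.12]
    - [0, 0, 2, 0, 0, 0]
    - [0, 0, 3, 0, 0, 0]
    - [0, 0, 2, 0, 0, 0]
    - [0, 0, 0, 0, 0, 0]

```text
time: 20.65
tool_pos: [0.5715, -0.4047, 0.1262]
tcp_rot: [-1.459, -2.771, -0.003]
wrist_force: [-0.2, 1.6, -1.4]
width: 1.0
grip_force: 0.0
```

```bash
python3 -c "
from h import *
go(.574,-.4085,.088)"
```

```text
t 20.65 at [ 0.5715 -0.4047  0.1262] phi 0.6019 tilt [-0.0077  0.0062] shift cm [-0.4933  0.0022  3.8126] len 3.8 wz None w 1.0 gf 0.0 F [-0.1672  1.5866 -1.4397]
```

>>> play_rows:
  commands:
    - [0, 0, 2, 0, 0, 0]
    - [0, 0, 1.5, 0, 0, 0]
    - [0, 0, 0.8, 0, 0, 0]
    - [0, 0, 0, 0, 0, 0]
    - [0, 0, 0, 0, 0, 0]

```text
time: 21.07
tool_pos: [0.5744, -0.4085, 0.0888]
tcp_rot: [-1.465, -2.778, -0.0]
wrist_force: [0.2, 0.2, 0.7]
width: 0.996
grip_force: 0.0
```

>>> play_rows:
  commands:
    - [0, 0, 0, 0, 0, 0]
    - [0, 0, 0, 0, 0, 0]
    - [0, 0, 0, 0, 0, 0]
    - [0, 0, 0, 0, 0, 0]
    - [0, 0, 0, 0, 0, 0]
  grip: 1

```text
time: 21.48
tool_pos: [0.5752, -0.4096, 0.0901]
tcp_rot: [1.465, 2.777, -0.001]
wrist_force: [0.1, -0.2, 2.1]
width: 0.475
grip_force: 35.5
```

>>> play_rows:
  commands:
    - [0, 0, 0, 0, 0, 0]
    - [0, 0, 0, 0, 0, 0]
    - [0, 0, 0, 0, 0, 0]

```text
time: 21.73
tool_pos: [0.5751, -0.4095, 0.09]
tcp_rot: [1.465, 2.777, -0.001]
wrist_force: [-0.3, 0.1, 5.3]
width: 0.474
grip_force: 35.7
```

>>> play_rows:
  commands:
    - [0, 0, -1, 0, 0, 0]
    - [0, 0, -2.5, 0, 0, 0]
    - [0, 0, -3, 0, 0, 0]
    - [0, 0, -2.6, 0, 0, 0]
    - [0, 0, 0, 0, 0, 0]

```text
time: 22.15
tool_pos: [0.5774, -0.4112, 0.1872]
tcp_rot: [1.461, 2.77, -0.003]
wrist_force: [1.0, 0.1, 1.5]
width: 0.476
grip_force: 35.5
```

>>> play_rows:
  commands:
    - [0, 0, 0, 0, 0, 0.12]
    - [0, 0, 0, 0, 0, 0.12]
    - [0, 0, 0, 0, 0, 0.12]
    - [0, 0, 0, 0, 0, 0.12]
    - [0, 0, 0, 0, 0, 0.12]

```text
time: 22.57
tool_pos: [0.5738, -0.4085, 0.1785]
tcp_rot: [-2.227, -2.213, 0.0]
wrist_force: [0.0, -0.4, -0.5]
width: 0.481
grip_force: 35.4
```

>>> play_rows:
  commands:
    - [0, 0, 0, 0, 0, 0.12]
    - [0, 0, 0, 0, 0, 0]
    - [0, 0, 0, 0, 0, 0]

```text
time: 22.82
tool_pos: [0.574, -0.4086, 0.1788]
tcp_rot: [-2.346, -2.087, 0.0]
wrist_force: [0.3, 0.1, -1.6]
width: 0.479
grip_force: 35.4
```

```bash
python3 -c "
from h import *
go(.4170,.2615,.18,-.122)"
```

```text
t 22.82 at [ 0.574  -0.4086  0.1788] phi -0.1167 tilt [-0.0013  0.001 ] shift cm [ 64.7254 -23.3964  -0.0301] len 68.8 wz 0.0053 w 0.479 gf 35.4 F [ 0.3239  0.0744 -1.5908]
```

>>> play_rows:
  commands:
    - [2.5, -0.9, 0, 0, 0, 0]
    - [3.45, -1.25, 0, 0, 0, 0]
    - [3.45, -1.25, 0, 0, 0, 0]
    - [3.45, -1.25, 0, 0, 0, 0]
    - [3.45, -1.25, 0, 0, 0, 0]

```text
time: 23.23
tool_pos: [0.5345, -0.2386, 0.1793]
tcp_rot: [-2.347, -2.087, 0.0]
wrist_force: [1.0, 1.0, -0.3]
width: 0.477
grip_force: 35.5
```

>>> play_rows:
  commands:
    - [3.45, -1.25, 0, 0, 0, 0]
    - [3.45, -1.25, 0, 0, 0, 0]
    - [3.45, -1.25, 0, 0, 0, 0]
    - [3.45, -1.25, 0, 0, 0, 0]
    - [3.45, -1.25, 0, 0, 0, 0]

```text
time: 23.65
tool_pos: [0.4931, -0.0598, 0.1797]
tcp_rot: [-2.347, -2.088, -0.0]
wrist_force: [1.7, -0.1, -1.7]
width: 0.474
grip_force: 35.5
```

>>> play_rows:
  commands:
    - [3.45, -1.25, 0, 0, 0, 0]
    - [3.45, -1.25, 0, 0, 0, 0]
    - [3.45, -1.25, 0, 0, 0, 0]
    - [3.45, -1.25, 0, 0, 0, 0]
    - [3.45, -1.25, 0, 0, 0, 0]

```text
time: 24.07
tool_pos: [0.4518, 0.1189, 0.1798]
tcp_rot: [2.347, 2.088, 0.001]
wrist_force: [0.9, 0.0, -0.5]
width: 0.48
grip_force: 35.5
```

>>> play_rows:
  commands:
    - [3.45, -1.25, 0, 0, 0, 0]
    - [3.45, -1.25, 0, 0, 0, 0]
    - [3.45, -1.25, 0, 0, 0, 0]
    - [3.45, -1.25, 0, 0, 0, 0]
    - [0, 0, 0, 0, 0, 0]

```text
time: 24.48
tool_pos: [0.4179, 0.2657, 0.18]
tcp_rot: [-2.34, -2.092, -0.003]
wrist_force: [0.4, -0.1, -0.0]
width: 0.474
grip_force: 35.6
```

>>> play_rows:
  commands:
    - [0, 0, 0, 0, 0, 0]
    - [0, 0, 0, 0, 0, 0]
    - [0, 0, 0, 0, 0, 0]

```text
time: 24.73
tool_pos: [0.4196, 0.2594, 0.1795]
tcp_rot: [2.35, 2.084, -0.001]
wrist_force: [-0.2, 0.3, -0.9]
width: 0.474
grip_force: 35.6
```

```bash
python3 -c "
from h import *
go(.4170,.2615,.09,-.122)"
```

```text
t 24.73 at [0.4196 0.2594 0.1795] phi -0.1197 tilt [-0.0003 -0.0007] shift cm [ 0.1894 -0.2779  8.9527] len 9.0 wz 0.0023 w 0.474 gf 35.6 F [-0.1953  0.3405 -0.9022]
```

>>> play_rows:
  commands:
    - [0.2, -0.28, 2, 0, 0, 0]
    - [0, 0, 3, 0, 0, 0]
    - [0, 0, 3, 0, 0, 0]
    - [0, 0, 1, 0, 0, 0]
    - [0, 0, 0, 0, 0, 0]

```text
time: 25.15
tool_pos: [0.4146, 0.2599, 0.0866]
tcp_rot: [-2.351, -2.081, 0.011]
wrist_force: [-0.5, -0.6, -1.5]
width: 0.473
grip_force: 35.6
```

>>> play_rows:
  commands:
    - [0, 0, 0, 0, 0, 0]
    - [0, 0, 0, 0, 0, 0]
    - [0, 0, 0, 0, 0, 0]

```text
time: 25.4
tool_pos: [0.4188, 0.2633, 0.0919]
tcp_rot: [2.35, 2.083, 0.006]
wrist_force: [0.2, 0.8, -0.3]
width: 0.476
grip_force: 35.6
```

```bash
python3 -c "
from h import *
go(.4170,.2615,.044,-.122)"
```

```text
t 25.4 at [0.4188 0.2633 0.0919] phi -0.1204 tilt [0.0034 0.0019] shift cm [-0.2143 -0.1705  4.7925] len 4.8 wz 0.0016 w 0.476 gf 35.6 F [ 0.1719  0.7687 -0.2855]
```

>>> play_rows:
  commands:
    - [0, 0, 1, 0, 0, 0]
    - [0, 0, 1, 0, 0, 0]
    - [0, 0, 0.8, 0, 0, 0]
    - [0, 0, 0.6, 0, 0, 0]
    - [0, 0, 0, 0, 0, 0]

```text
time: 25.82
tool_pos: [0.4153, 0.2618, 0.0536]
tcp_rot: [-2.35, -2.084, 0.006]
wrist_force: [-0.2, 0.2, -0.6]
width: 0.474
grip_force: 35.6
```

>>> play_rows:
  commands:
    - [0, 0, 0.5, 0, 0, 0]
    - [0, 0, 0.4, 0, 0, 0]
    - [0, 0, 0.3, 0, 0, 0]
    - [0, 0, 0, 0, 0, 0]
    - [0, 0, 0, 0, 0, 0]

```text
time: 26.23
tool_pos: [0.4173, 0.2629, 0.044]
tcp_rot: [2.351, 2.084, 0.001]
wrist_force: [-0.1, 0.1, 1.0]
width: 0.475
grip_force: 35.6
```

>>> play_rows:
  commands:
    - [0, 0, 0.1, 0, 0, 0]
    - [0, 0, 0, 0, 0, 0]

```text
time: 26.4
tool_pos: [0.4174, 0.263, 0.0439]
tcp_rot: [-2.351, -2.084, -0.001]
wrist_force: [-2.5, -0.5, 7.4]
width: 0.472
grip_force: 36.4
```

>>> play_rows:
  commands:
    - [0, 0, 0, 0, 0, 0]
    - [0, 0, 0, 0, 0, 0]
    - [0, 0, 0, 0, 0, 0]
    - [0, 0, 0, 0, 0, 0]
    - [0, 0, 0, 0, 0, 0]
  grip: 0.2

```text
time: 26.82
tool_pos: [0.4168, 0.2626, 0.0426]
tcp_rot: [-2.351, -2.084, 0.001]
wrist_force: [0.2, -0.4, 0.1]
width: 0.803
grip_force: 0.0
```

>>> play_rows:
  commands:
    - [0, 0, -2, 0, 0, 0]
    - [0, 0, -3.5, 0, 0, 0]
    - [0, 0, -3.5, 0, 0, 0]
    - [0, 0, -3.5, 0, 0, 0]
    - [0, 0, -3.5, 0, 0, 0]

```text
time: 27.23
tool_pos: [0.4165, 0.2624, 0.2041]
tcp_rot: [-2.351, -2.084, 0.001]
wrist_force: [1.1, 1.1, 0.6]
width: 0.8
grip_force: 0.0
```

>>> play_rows:
  commands:
    - [-3.45, 0.81, 0, 0, 0, 0]
    - [-3.45, 0.81, 0, 0, 0, 0]
    - [-3.45, 0.81, 0, 0, 0, 0]
    - [-3.45, 0.81, 0, 0, 0, 0]
    - [-3.45, 0.81, 0, 0, 0, 0]
  grip: 0

```text
time: 27.65
tool_pos: [0.4363, 0.0852, 0.2029]
tcp_rot: [2.349, 2.085, 0.001]
wrist_force: [0.6, -0.7, -0.2]
width: 0.996
grip_force: 0.0
```

>>> play_rows:
  commands:
    - [-3.45, 0.81, 0, 0, 0, 0]
    - [-3.45, 0.81, 0, 0, 0, 0]
    - [-3.45, 0.81, 0, 0, 0, 0]
    - [-3.45, 0.81, 0, 0, 0, 0]
    - [-3.45, 0.81, 0, 0, 0, 0]

```text
time: 28.07
tool_pos: [0.4558, -0.0913, 0.2028]
tcp_rot: [2.351, 2.084, 0.0]
wrist_force: [0.6, -0.3, -0.1]
width: 1.001
grip_force: 0.0
```

>>> play_rows:
  commands:
    - [-3.45, 0.81, 0, 0, 0, 0]
    - [-3.45, 0.81, 0, 0, 0, 0]
    - [-3.45, 0.81, 0, 0, 0, 0]
    - [-3.45, 0.81, 0, 0, 0, 0]
    - [-3.45, 0.81, 0, 0, 0, 0]

```text
time: 28.48
tool_pos: [0.4754, -0.2674, 0.2025]
tcp_rot: [-2.351, -2.084, -0.0]
wrist_force: [-0.3, 1.1, -0.1]
width: 1.002
grip_force: 0.0
```

>>> play_rows:
  commands:
    - [-3.45, 0.81, 0, 0, 0, 0]
    - [-3.45, 0.81, 0, 0, 0, 0]
    - [-3.45, 0.81, 0, 0, 0, 0]
    - [0, 0, 0, 0, 0, 0]
    - [0, 0, 0, 0, 0, 0]

```text
time: 28.9
tool_pos: [0.487, -0.3729, 0.202]
tcp_rot: [-2.353, -2.08, 0.0]
wrist_force: [0.6, 1.5, -0.5]
width: 1.003
grip_force: 0.0
```

```bash
python3 -c "
from h import *
go(.4915,-.407,.115,-.122)
s=optics.read_camera('scene')[:,:,::-1]
a=cv2.resize(s[140:230,180:280],None,fx=4,fy=4,interpolation=2)
b=cv2.resize(s[240:360,330:460][:90*1],None,fx=4,fy=4,interpolation=2)
cv2.imwrite('pics/s6.png',a);cv2.imwrite('pics/s6.png',np.hstack([a,cv2.resize(s[270:360,350:450],None,fx=4,fy=4,interpolation=2)]))"
```

```text
t 28.9 at [ 0.487  -0.3729  0.202 ] phi -0.1228 tilt [-0.0007  0.0007] shift cm [-3.3303  0.8665  8.7   ] len 9.4 wz -0.0008 w 1.003 gf 0.0 F [ 0.6495  1.5466 -0.4973]
```

View pics/s6.png

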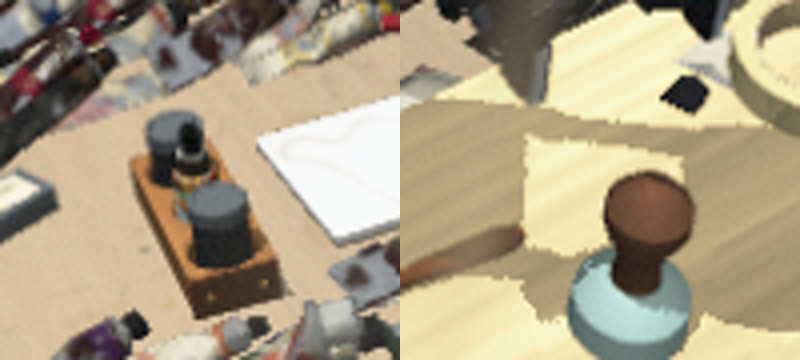

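Both jars and the dropper are seated; the muller is undisturbed with its bulb at crop (650,210). Grasp it.

>>> play_rows:
  commands:
    - [-1.7, 0.43, 0, 0, 0, 0]
    - [-1.6, 0.43, 0, 0, 0, 0]
    - [0, 0, 2, 0, 0, 0]
    - [0, 0, 3, 0, 0, 0]
    - [0, 0, 2.5, 0, 0, 0]

```text
time: 29.37
tool_pos: [0.4924, -0.4038, 0.1275]
tcp_rot: [2.349, 2.085, 0.001]
wrist_force: [0.1, 0.5, -0.4]
width: 1.002
grip_force: 0.0
```

>>> play_rows:
  commands:
    - [0, 0, 1.1, 0, 0, 0]
    - [0, 0, 0, 0, 0, 0]
    - [0, 0, 0, 0, 0, 0]
    - [0, 0, 0, 0, 0, 0]

```text
time: 29.7
tool_pos: [0.4931, -0.4053, 0.1187]
tcp_rot: [2.348, 2.083, 0.001]
wrist_force: [-0.3, 0.2, 0.9]
width: 0.997
grip_force: 0.0
```

>>> play_rows:
  commands:
    - [0, 0, 0, 0, 0, 0]
    - [0, 0, 0, 0, 0, 0]
    - [0, 0, 0, 0, 0, 0]
    - [0, 0, 0, 0, 0, 0]
    - [0, 0, 0, 0, 0, 0]
  grip: 1
  force: 60

```text
time: 30.12
tool_pos: [0.4925, -0.4056, 0.1184]
tcp_rot: [2.349, 2.083, 0.0]
wrist_force: [-1.7, 0.8, 4.8]
width: 0.46
grip_force: 59.8
```

>>> play_rows:
  commands:
    - [0, 0, 0, 0, 0, 0]
    - [0, 0, 0, 0, 0, 0]
    - [0, 0, 0, 0, 0, 0]
    - [0, 0, 0, 0, 0, 0]

```text
time: 30.45
tool_pos: [0.4925, -0.4056, 0.1183]
tcp_rot: [2.349, 2.083, 0.0]
wrist_force: [-0.9, 1.7, 5.7]
width: 0.458
grip_force: 59.8
```

```bash
python3 -c "
from h import *
go(.5822,.3735,.18,-.122)"
```

```text
t 30.45 at [ 0.4925 -0.4056  0.1183] phi -0.1201 tilt [ 0.0014 -0.0012] shift cm [78.4163 -0.4208 -6.2451] len 78.7 wz 0.0019 w 0.458 gf 59.8 F [-0.8558  1.6936  5.6653]
```

>>> play_rows:
  commands:
    - [0, 0, -0.5, 0, 0, 0]
    - [0, 0, -1.5, 0, 0, 0]
    - [0, 0, -2.5, 0, 0, 0]
    - [0, 0, -2, 0, 0, 0]
    - [0, 0, -1, 0, 0, 0]

```text
time: 30.87
tool_pos: [0.4925, -0.4056, 0.1938]
tcp_rot: [2.349, 2.083, 0.0]
wrist_force: [0.5, -0.1, -3.2]
width: 0.453
grip_force: 61.0
```

>>> play_rows:
  commands:
    - [0, 0, 0, 0, 0, 0]
    - [1, 0, 0, 0, 0, 0]
    - [2, 0, 0, 0, 0, 0]
    - [3, 0, 0, 0, 0, 0]
    - [3, 0, 0, 0, 0, 0]

```text
time: 31.28
tool_pos: [0.5011, -0.3137, 0.1888]
tcp_rot: [-2.349, -2.079, 0.001]
wrist_force: [0.6, 0.8, -3.6]
width: 0.453
grip_force: 61.0
```

>>> play_rows:
  commands:
    - [3, 0, 0, 0, 0, 0]
    - [3, 0, 0, 0, 0, 0]
    - [3, 0, 0, 0, 0, 0]
    - [3, 0, 0, 0, 0, 0]
    - [3, 0, 0, 0, 0, 0]

```text
time: 31.7
tool_pos: [0.5188, -0.164, 0.189]
tcp_rot: [-2.348, -2.081, 0.003]
wrist_force: [0.6, 0.6, -4.2]
width: 0.457
grip_force: 61.0
```

>>> play_rows:
  commands:
    - [3, 0, 0, 0, 0, 0]
    - [3, 0, 0, 0, 0, 0]
    - [3, 0, 0, 0, 0, 0]
    - [3, 0, 0, 0, 0, 0]
    - [3, 0, 0, 0, 0, 0]

```text
time: 32.12
tool_pos: [0.5365, -0.0156, 0.1892]
tcp_rot: [-2.348, -2.082, 0.005]
wrist_force: [0.8, -0.3, -4.1]
width: 0.455
grip_force: 61.0
```

>>> play_rows:
  commands:
    - [3, 0, 0, 0, 0, 0]
    - [3, 0, 0, 0, 0, 0]
    - [3, 0, 0, 0, 0, 0]
    - [3, 0, 0, 0, 0, 0]
    - [3, 0, 0, 0, 0, 0]

```text
time: 32.53
tool_pos: [0.5543, 0.1328, 0.189]
tcp_rot: [-2.348, -2.083, 0.006]
wrist_force: [0.5, -0.8, -3.1]
width: 0.457
grip_force: 61.0
```

>>> play_rows:
  commands:
    - [3, 0, 0, 0, 0, 0]
    - [3, 0, 0, 0, 0, 0]
    - [3, 0, 0, 0, 0, 0]
    - [3, 0, 0, 0, 0, 0]
    - [3, 0, 0, 0, 0, 0]

```text
time: 32.95
tool_pos: [0.5722, 0.2812, 0.1887]
tcp_rot: [-2.349, -2.083, 0.007]
wrist_force: [0.8, -0.1, -3.5]
width: 0.457
grip_force: 61.0
```

>>> play_rows:
  commands:
    - [3, 0, 0, 0, 0, 0]
    - [2, 0, 0, 0, 0, 0]
    - [1, 0, 0, 0, 0, 0]
    - [0, 0, 0, 0, 0, 0]
    - [0, 0, 0, 0, 0, 0]

```text
time: 33.37
tool_pos: [0.5804, 0.3389, 0.1898]
tcp_rot: [-2.349, -2.085, 0.006]
wrist_force: [0.9, -0.8, -3.2]
width: 0.455
grip_force: 61.0
```

```bash
python3 -c "
from h import *
go(.5822,.3735,.0763,-.122)"
```

```text
t 33.37 at [0.5804 0.3389 0.1898] phi -0.1189 tilt [-0.0031 -0.0025] shift cm [ 3.4928 -0.1989 11.3415] len 11.9 wz 0.0031 w 0.455 gf 61.0 F [ 0.8695 -0.8044 -3.2112]
```

>>> play_rows:
  commands:
    - [1.5, -0.1, 0, 0, 0, 0]
    - [1.3, -0.1, 0, 0, 0, 0]
    - [0.7, 0, 1.5, 0, 0, 0]
    - [0, 0, 2.5, 0, 0, 0]
    - [0, 0, 2.5, 0, 0, 0]

```text
time: 33.78
tool_pos: [0.585, 0.3754, 0.1269]
tcp_rot: [2.35, 2.084, 0.005]
wrist_force: [-0.0, -0.4, -3.8]
width: 0.459
grip_force: 61.0
```

>>> play_rows:
  commands:
    - [0, 0, 2, 0, 0, 0]
    - [0, 0, 1, 0, 0, 0]
    - [0, 0, 0, 0, 0, 0]
    - [0, 0, 0, 0, 0, 0]
    - [0, 0, 0, 0, 0, 0]

```text
time: 34.2
tool_pos: [0.5851, 0.3751, 0.0983]
tcp_rot: [2.35, 2.084, 0.004]
wrist_force: [0.3, -0.7, -3.4]
width: 0.458
grip_force: 61.1
```

>>> play_rows:
  commands:
    - [0, 0, 0, 0, 0, 0]
    - [0, 0, 0, 0, 0, 0]

```text
time: 34.37
tool_pos: [0.5853, 0.3752, 0.099]
tcp_rot: [2.35, 2.084, 0.005]
wrist_force: [0.3, 0.1, -3.6]
width: 0.461
grip_force: 61.1
```

```bash
python3 -c "
from h import *
go(.5822,.3735,.0763,-.122)
s=optics.read_camera('scene')[:,:,::-1]
x,y,z=sensors.read_state()['tool_pos']
print(proj('scene',[[x,y,z+.019],[x,y,z-.0623],[.5822,.3735,.014]]))
H=cv2.cvtColor(s,cv2.COLOR_BGR2HSV)
m=(H[...,0]>75)&(H[...,0]<105)&(H[...,1]>35)&(H[...,2]>90)
for c in comps(m[:,:],40):
  b=cv2.boundingRect(c)
  if 200<b[0]<330 and 130<b[1]<230: print(b)
a=np.linspace(0,6.28,90)
for zz in(z-.0623,z-.0263):
  p=proj('scene',np.c_[x+.03*np.cos(a),y+.03*np.sin(a),0*a+zz]);print(p.min(0),p.max(0))
"
```

```text
t 34.37 at [0.5853 0.3752 0.099 ] phi -0.1201 tilt [0.003  0.0018] shift cm [-0.2114 -0.2887  2.2651] len 2.3 wz 0.0019 w 0.461 gf 61.1 F [ 0.3444  0.1051 -3.561 ]
[[267.7069 145.2743]
 [269.5229 167.7693]
 [269.4486 174.1875]]
(261, 158, 17, 14)
[260.1525 162.9054] [278.8871 172.7931]
[259.2171 153.2173] [278.2387 162.9302]
```

>>> play_rows:
  commands:
    - [-0.15, -0.25, 0.6, 0, 0, 0]
    - [0, 0, 0.6, 0, 0, 0]
    - [0, 0, 0.4, 0, 0, 0]
    - [0, 0, 0.2, 0, 0, 0]
    - [0, 0, 0, 0, 0, 0]

```text
time: 34.83
tool_pos: [0.5804, 0.3728, 0.0773]
tcp_rot: [-2.35, -2.084, 0.004]
wrist_force: [0.4, 0.5, -3.9]
width: 0.454
grip_force: 61.0
```

>>> play_rows:
  commands:
    - [0, 0, 0.2, 0, 0, 0]
    - [0, 0, 0.1, 0, 0, 0]
    - [0, 0, 0, 0, 0, 0]
    - [0, 0, 0, 0, 0, 0]

```text
time: 35.17
tool_pos: [0.5815, 0.3736, 0.0765]
tcp_rot: [2.351, 2.084, 0.001]
wrist_force: [-1.1, 0.2, -0.0]
width: 0.452
grip_force: 61.3
```

>>> play_rows:
  commands:
    - [0, 0, 0, 0, 0, 0]
    - [0, 0, 0, 0, 0, 0]
    - [0, 0, 0, 0, 0, 0]
    - [0, 0, 0, 0, 0, 0]
    - [0, 0, 0, 0, 0, 0]
  grip: 0.1

```text
time: 35.58
tool_pos: [0.5816, 0.3734, 0.0761]
tcp_rot: [2.351, 2.084, 0.001]
wrist_force: [0.4, 0.2, -0.3]
width: 0.898
grip_force: 0.0
```

>>> play_rows:
  commands:
    - [0, 0, -1, 0, 0, 0]
    - [0, 0, -3, 0, 0, 0]
    - [0, 0, -3.5, 0, 0, 0]
    - [0, 0, -3.5, 0, 0, 0]
    - [0, 0, -2, 0, 0, 0]

```text
time: 36.0
tool_pos: [0.583, 0.3744, 0.2117]
tcp_rot: [2.35, 2.083, 0.01]
wrist_force: [0.3, 0.0, 0.5]
width: 0.903
grip_force: 0.0
```

```bash
python3 -c "
from h import *
go(.4385,-.3348,.2,1.454-np.pi)
t=optics.read_camera('top')[:,:,::-1];H=cv2.cvtColor(t,cv2.COLOR_BGR2HSV).astype(int)
m=np.zeros(H.shape[:2],bool);w=(slice(245,330),slice(448,478))
m[w]=((H[...,1]<45)|(H[...,2]<165)|(H[...,1]>135))[w]
for c in comps(m,60):
  r=cv2.minAreaRect(c);P=onz('top',cv2.boxPoints(r),.064)[:,:2];print(r,cv2.boundingRect(c));print(P)
  q=c[:,0].astype(float);q=q[(q[:,1]<286)];X=onz('top',q,.064)[:,:2];vx=cv2.fitLine(X.astype(np.float32),2,0,.01,.01).ravel();print('handle',vx,np.degrees(np.arctan(vx[1]/vx[0])),X[:,0].min(),X[:,0].max())
# muller
s=optics.read_camera('scene')[:,:,::-1]
print(onz('top',[(504,243)],.1))
"
```

```text
t 36.0 at [0.583  0.3744 0.2117] phi -0.12 tilt [0.0056 0.0034] shift cm [-72.1407  -5.8659   0.8486] len 72.4 wz 1.5676 w 0.903 gf 0.0 F [0.2869 0.0182 0.4558]
((459.5, 290.0), (70.0, 19.0), 90.0) (450, 255, 20, 71)
[[ 0.4789 -0.309 ]
 [ 0.478  -0.3523]
 [ 0.3226 -0.3423]
 [ 0.324  -0.3   ]]
handle [ 0.9917 -0.1283  0.4456 -0.3364] -7.3723674 0.4109604009021315 0.47834323359027775
[[ 0.4971 -0.4223  0.1   ]]
```

>>> play_rows:
  commands:
    - [0, 0, 0, 0, 0, 0.121]
    - [0, 0, 0, 0, 0, 0.121]
    - [0, 0, 0, 0, 0, 0.121]
    - [0, 0, 0, 0, 0, 0.121]
    - [0, 0, 0, 0, 0, 0.121]
  grip: 0.4

```text
time: 36.52
tool_pos: [0.5807, 0.3729, 0.2048]
tcp_rot: [2.868, 1.281, -0.003]
wrist_force: [0.5, -0.0, 0.6]
width: 0.596
grip_force: 0.0
```

>>> play_rows:
  commands:
    - [0, 0, 0, 0, 0, 0.121]
    - [0, 0, 0, 0, 0, 0.121]
    - [0, 0, 0, 0, 0, 0.121]
    - [0, 0, 0, 0, 0, 0.121]
    - [0, 0, 0, 0, 0, 0.121]

```text
time: 36.93
tool_pos: [0.5807, 0.3729, 0.2048]
tcp_rot: [3.119, 0.368, -0.003]
wrist_force: [0.2, -0.8, -0.7]
width: 0.601
grip_force: 0.0
```

>>> play_rows:
  commands:
    - [0, 0, 0, 0, 0, 0.121]
    - [0, 0, 0, 0, 0, 0.121]
    - [0, 0, 0, 0, 0, 0.121]
    - [-0.3, 3.6, 0, 0, 0, 0]
    - [-0.3, 3.6, 0, 0, 0, 0]

```text
time: 37.35
tool_pos: [0.5658, 0.3029, 0.2044]
tcp_rot: [3.135, -0.188, -0.002]
wrist_force: [1.0, -0.6, 0.1]
width: 0.598
grip_force: 0.0
```

>>> play_rows:
  commands:
    - [-0.3, 3.6, 0, 0, 0, 0]
    - [-0.3, 3.6, 0, 0, 0, 0]
    - [-0.3, 3.6, 0, 0, 0, 0]
    - [-0.3, 3.6, 0, 0, 0, 0]
    - [-0.3, 3.6, 0, 0, 0, 0]

```text
time: 37.77
tool_pos: [0.5284, 0.1241, 0.205]
tcp_rot: [3.135, -0.191, -0.002]
wrist_force: [0.5, -0.2, 0.1]
width: 0.6
grip_force: 0.0
```

>>> play_rows:
  commands:
    - [-0.3, 3.6, 0, 0, 0, 0]
    - [-0.3, 3.6, 0, 0, 0, 0]
    - [-0.3, 3.6, 0, 0, 0, 0]
    - [-0.3, 3.6, 0, 0, 0, 0]
    - [-0.3, 3.6, 0, 0, 0, 0]

```text
time: 38.18
tool_pos: [0.4916, -0.0525, 0.2052]
tcp_rot: [-3.136, 0.192, 0.001]
wrist_force: [0.2, -0.1, -0.5]
width: 0.597
grip_force: 0.0
```

>>> play_rows:
  commands:
    - [-0.3, 3.6, 0, 0, 0, 0]
    - [-0.3, 3.6, 0, 0, 0, 0]
    - [-0.3, 3.6, 0, 0, 0, 0]
    - [-0.3, 3.6, 0, 0, 0, 0]
    - [-0.3, 3.6, 0, 0, 0, 0]

```text
time: 38.6
tool_pos: [0.4548, -0.2293, 0.2053]
tcp_rot: [-3.135, 0.192, 0.001]
wrist_force: [0.9, 0.8, 0.4]
width: 0.6
grip_force: 0.0
```

>>> play_rows:
  commands:
    - [-0.3, 3.6, 0, 0, 0, 0]
    - [-0.3, 3.2, 0, 0, 0, 0]
    - [0, 0, 0, 0, 0, 0]
    - [0, 0, 0, 0, 0, 0]
    - [0, 0, 0, 0, 0, 0]

```text
time: 39.02
tool_pos: [0.4413, -0.2941, 0.2051]
tcp_rot: [-3.134, 0.193, 0.002]
wrist_force: [-0.8, 0.5, 0.1]
width: 0.6
grip_force: 0.0
```

```bash
python3 -c "
from h import *
go(.4385,-.3352,.059,-1.693)
t=optics.read_camera('top')[:,:,::-1];s=optics.read_camera('scene')[:,:,::-1]
b=cv2.resize(t[180:315,120:250],None,fx=3.5,fy=3.5,interpolation=2);a=cv2.resize(s[275:365,310:400],(472,472),interpolation=2)
cv2.imwrite('pics/s7.png',np.hstack([a[:, :340],b]))
"
```

```text
t 39.02 at [ 0.4413 -0.2941  0.2051] phi -1.6939 tilt [-0.001   0.0014] shift cm [ 0.2394  4.1356 14.6045] len 15.2 wz -0.0009 w 0.6 gf 0.0 F [-0.7642  0.5301  0.1311]
```

>>> play_rows:
  commands:
    - [0.12, 2.1, 0, 0, 0, 0]
    - [0.12, 2.05, 0, 0, 0, 0]
    - [0, 0, 3.5, 0, 0, 0]
    - [0, 0, 3.5, 0, 0, 0]
    - [0, 0, 2.5, 0, 0, 0]

```text
time: 39.53
tool_pos: [0.439, -0.3344, 0.1088]
tcp_rot: [-3.135, 0.189, 0.001]
wrist_force: [0.1, 0.1, -0.5]
width: 0.598
grip_force: 0.0
```

>>> play_rows:
  commands:
    - [0, 0, 1.5, 0, 0, 0]
    - [0, 0, 1, 0, 0, 0]
    - [0, 0, 0.6, 0, 0, 0]
    - [0, 0, 0, 0, 0, 0]
    - [0, 0, 0, 0, 0, 0]

```text
time: 39.95
tool_pos: [0.44, -0.3361, 0.0806]
tcp_rot: [3.135, -0.19, 0.002]
wrist_force: [0.2, 0.5, 0.4]
width: 0.6
grip_force: 0.0
```

```bash
python3 -c "
from h import *
go(.4385,-.3352,.059,-1.693)"
```

```text
t 39.95 at [ 0.44   -0.3361  0.0806] phi -1.6921 tilt [ 0.001  -0.0008] shift cm [-0.162  -0.0715  2.1618] len 2.2 wz 0.0009 w 0.6 gf 0.0 F [0.1922 0.4937 0.4286]
```

>>> play_rows:
  commands:
    - [-0.1, 0, 0.8, 0, 0, 0]
    - [0, 0, 0.7, 0, 0, 0]
    - [0, 0, 0.4, 0, 0, 0]
    - [0, 0, 0, 0, 0, 0]
    - [0, 0, 0, 0, 0, 0]

```text
time: 40.37
tool_pos: [0.4378, -0.3359, 0.0604]
tcp_rot: [-3.135, 0.192, 0.001]
wrist_force: [0.1, 0.5, 0.2]
width: 0.602
grip_force: 0.0
```

>>> play_rows:
  commands:
    - [0, 0, 0.1, 0, 0, 0]
    - [0, 0, 0, 0, 0, 0]
    - [0, 0, 0, 0, 0, 0]

```text
time: 40.62
tool_pos: [0.4383, -0.3362, 0.06]
tcp_rot: [3.135, -0.192, 0.001]
wrist_force: [-0.2, -0.9, 0.2]
width: 0.596
grip_force: 0.0
```

>>> play_rows:
  commands:
    - [0, 0, 0, 0, 0, 0]
    - [0, 0, 0, 0, 0, 0]
    - [0, 0, 0, 0, 0, 0]
    - [0, 0, 0, 0, 0, 0]
    - [0, 0, 0, 0, 0, 0]
  grip: 1
  force: 40

```text
time: 41.03
tool_pos: [0.4384, -0.3362, 0.0601]
tcp_rot: [3.135, -0.192, 0.001]
wrist_force: [-0.2, 0.8, 1.7]
width: 0.138
grip_force: 40.7
```

>>> play_rows:
  commands:
    - [0, 0, 0, 0, 0, 0]
    - [0, 0, 0, 0, 0, 0]
    - [0, 0, 0, 0, 0, 0]
    - [0, 0, 0, 0, 0, 0]

```text
time: 41.37
tool_pos: [0.4384, -0.3362, 0.0601]
tcp_rot: [3.135, -0.192, 0.001]
wrist_force: [0.0, 0.5, 2.6]
width: 0.134
grip_force: 40.8
```

>>> play_rows:
  commands:
    - [0, 0, -0.5, 0, 0, 0]
    - [0, 0, -2, 0, 0, 0]
    - [0, 0, -3, 0, 0, 0]
    - [0, 0, -3, 0, 0, 0]
    - [0, 0, -3, 0, 0, 0]

```text
time: 41.78
tool_pos: [0.4374, -0.3353, 0.1753]
tcp_rot: [-3.134, 0.192, 0.003]
wrist_force: [0.3, -1.2, -0.5]
width: 0.132
grip_force: 40.4
```

>>> play_rows:
  commands:
    - [0.3, -2, 0, 0, 0, 0]
    - [0.49, -3.4, 0, 0, 0, 0]
    - [0.49, -3.4, 0, 0, 0, 0]
    - [0.49, -3.4, 0, 0, 0, 0]
    - [0.49, -3.4, 0, 0, 0, 0]

```text
time: 42.2
tool_pos: [0.4793, -0.1824, 0.1747]
tcp_rot: [-3.135, 0.193, 0.001]
wrist_force: [0.7, 0.3, -0.8]
width: 0.142
grip_force: 40.4
```

>>> play_rows:
  commands:
    - [0.49, -3.4, 0, 0, 0, 0]
    - [0.49, -3.4, 0, 0, 0, 0]
    - [0.49, -3.4, 0, 0, 0, 0]
    - [0.49, -3.4, 0, 0, 0, 0]
    - [0.49, -3.4, 0, 0, 0, 0]

```text
time: 42.62
tool_pos: [0.5243, -0.0165, 0.1747]
tcp_rot: [3.136, -0.192, -0.001]
wrist_force: [0.7, -0.2, 0.1]
width: 0.138
grip_force: 40.4
```

>>> play_rows:
  commands:
    - [0.49, -3.4, 0, 0, 0, 0]
    - [0.49, -3.4, 0, 0, 0, 0]
    - [0.49, -3.4, 0, 0, 0, 0]
    - [0.49, -3.4, 0, 0, 0, 0]
    - [0.49, -3.4, 0, 0, 0, 0]

```text
time: 43.03
tool_pos: [0.5693, 0.1493, 0.1745]
tcp_rot: [3.135, -0.191, -0.001]
wrist_force: [-0.1, 0.4, -0.2]
width: 0.137
grip_force: 40.4
```

>>> play_rows:
  commands:
    - [0.49, -3.4, 0, 0, 0, 0]
    - [0.49, -3.4, 0, 0, 0, 0]
    - [0.49, -3.4, 0, 0, 0, 0]
    - [0.2, -1.5, 0, 0, 0, 0]
    - [0, 0, 0, 0, 0, -0.091]

```text
time: 43.45
tool_pos: [0.6007, 0.2652, 0.1743]
tcp_rot: [-3.14, 0.043, 0.0]
wrist_force: [-0.4, -1.0, -0.6]
width: 0.137
grip_force: 40.4
```

>>> play_rows:
  commands:
    - [0, 0, 0, 0, 0, 0]
    - [0, 0, 0, 0, 0, 0]
    - [0, 0, 0, 0, 0, 0]

```text
time: 43.7
tool_pos: [0.6001, 0.2608, 0.1745]
tcp_rot: [3.141, -0.053, -0.001]
wrist_force: [0.4, 0.8, -0.7]
width: 0.14
grip_force: 40.4
```

```bash
python3 -c "
from h import *
go(.6097,.2946,.06,-1.602)"
```

```text
t 43.7 at [0.6001 0.2608 0.1745] phi -1.6045 tilt [-0.0009 -0.0006] shift cm [ 0.8508 -3.4213 11.4446] len 12.0 wz -0.0025 w 0.14 gf 40.4 F [ 0.4253  0.8496 -0.7433]
```

>>> play_rows:
  commands:
    - [0.43, -1.7, 0, 0, 0, 0]
    - [0.43, -1.7, 0, 0, 0, 0]
    - [0, 0, 3, 0, 0, 0]
    - [0, 0, 3.5, 0, 0, 0]
    - [0, 0, 3, 0, 0, 0]

```text
time: 44.12
tool_pos: [0.6106, 0.2947, 0.0794]
tcp_rot: [-3.141, 0.053, -0.002]
wrist_force: [-0.7, -0.1, -1.5]
width: 0.136
grip_force: 40.4
```

>>> play_rows:
  commands:
    - [0, 0, 2, 0, 0, 0]
    - [0, 0, 1.2, 0, 0, 0]
    - [0, 0, 0, 0, 0, 0]
    - [0, 0, 0, 0, 0, 0]
    - [0, 0, 0, 0, 0, 0]

```text
time: 44.53
tool_pos: [0.6118, 0.2956, 0.0499]
tcp_rot: [-3.14, 0.05, -0.005]
wrist_force: [0.2, 0.5, -0.4]
width: 0.137
grip_force: 40.4
```

>>> play_rows:
  commands:
    - [0, 0, 0, 0, 0, 0]
    - [0, 0, 0, 0, 0, 0]

```text
time: 44.7
tool_pos: [0.6118, 0.2959, 0.0502]
tcp_rot: [-3.14, 0.049, -0.005]
wrist_force: [0.1, -0.9, -0.8]
width: 0.139
grip_force: 40.4
```

```bash
python3 -c "
from h import *
go(.6097,.2946,.0181,-1.602)
s=optics.read_camera('scene')[:,:,::-1]
cv2.imwrite('pics/s8.png',cv2.resize(s[130:230,220:320],None,fx=6,fy=6,interpolation=2))
x,y,z=sensors.read_state()['tool_pos'];z-=.0041
print((proj('scene',[[x+.04,y-.0013,z+.008],[x-.1,y+.0031,z+.003],[x,y,z],[.6547,.2932,.014],[.5049,.2579,.014],[.51,.4165,.014]])-[220,130])*6)
"
```

```text
t 44.7 at [0.6118 0.2959 0.0502] phi -1.6023 tilt [0.0035 0.0015] shift cm [-0.2124  0.1447  3.2052] len 3.2 wz -0.0003 w 0.139 gf 40.4 F [ 0.1436 -0.9264 -0.7911]
[[479.1799 230.9253]
 [233.2401 314.7918]
 [411.0821 265.0478]
 [487.9786 294.7194]
 [263.2602 415.4887]
 [141.2657 267.7689]]
```

View pics/s8.png

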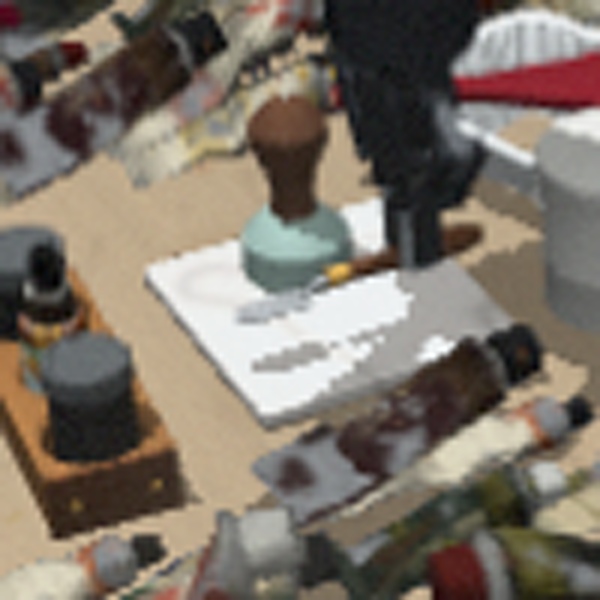

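The knife hangs level, tip at (235,318) and handle end at (485,232), within about 2 mm of prediction. The muller stands upright. Lower the knife.

>>> play_rows:
  commands:
    - [-0.1, 0.08, 0.8, 0, 0, 0]
    - [0, 0, 0.8, 0, 0, 0]
    - [0, 0, 0.7, 0, 0, 0]
    - [0, 0, 0.4, 0, 0, 0]
    - [0, 0, 0, 0, 0, 0]

```text
time: 45.17
tool_pos: [0.608, 0.2941, 0.0188]
tcp_rot: [3.14, -0.049, -0.004]
wrist_force: [-0.4, 0.5, -0.5]
width: 0.137
grip_force: 40.4
```

>>> play_rows:
  commands:
    - [0, 0, 0.15, 0, 0, 0]
    - [0, 0, 0.1, 0, 0, 0]
    - [0, 0, 0, 0, 0, 0]
    - [0, 0, 0, 0, 0, 0]

```text
time: 45.5
tool_pos: [0.6094, 0.2947, 0.0185]
tcp_rot: [-3.141, 0.049, -0.001]
wrist_force: [-0.6, 1.1, 0.1]
width: 0.137
grip_force: 40.5
```

```bash
python3 -c "
from h import *
go(.6097,.2946,.0181,-1.602)"
```

```text
t 45.5 at [0.6094 0.2947 0.0185] phi -1.602 tilt [0.0003 0.0001] shift cm [0.0349 0.0049 0.0351] len 0.0 wz 0.0 w 0.137 gf 40.5 F [-0.56    1.097   0.0982]
```

Right on target. Settle the last bit, release gently, and rise.

>>> play_rows:
  commands:
    - [0, 0, 0.05, 0, 0, 0]
    - [0, 0, 0, 0, 0, 0]

```text
time: 45.67
tool_pos: [0.6094, 0.2947, 0.0181]
tcp_rot: [-3.141, 0.049, -0.001]
wrist_force: [0.1, 0.2, -0.7]
width: 0.136
grip_force: 40.5
```

>>> play_rows:
  commands:
    - [0, 0, 0, 0, 0, 0]
    - [0, 0, 0, 0, 0, 0]
    - [0, 0, 0, 0, 0, 0]
    - [0, 0, 0, 0, 0, 0]
    - [0, 0, 0, 0, 0, 0]
  grip: 0.6

```text
time: 46.08
tool_pos: [0.6092, 0.2946, 0.0178]
tcp_rot: [-3.141, 0.049, -0.0]
wrist_force: [-0.2, 0.5, 0.1]
width: 0.401
grip_force: 0.0
```

>>> play_rows:
  commands:
    - [0, 0, -1, 0, 0, 0]
    - [0, 0, -3, 0, 0, 0]
    - [0, 0, -3.5, 0, 0, 0]
    - [0, 0, -3.5, 0, 0, 0]
    - [0, 0, -3.5, 0, 0, 0]

```text
time: 46.5
tool_pos: [0.6089, 0.2945, 0.1648]
tcp_rot: [3.141, -0.049, -0.0]
wrist_force: [0.6, -0.3, -0.8]
width: 0.398
grip_force: 0.0
```

>>> play_rows:
  commands:
    - [0, 0, -3, 0, 0, 0]
    - [0, 3.5, 0, 0, 0, 0]
    - [0, 3.5, 0, 0, 0, 0]
    - [0, 3.5, 0, 0, 0, 0]
    - [0, 3.5, 0, 0, 0, 0]

```text
time: 46.92
tool_pos: [0.6047, 0.1536, 0.1943]
tcp_rot: [-3.141, 0.047, -0.003]
wrist_force: [0.7, -0.3, -0.5]
width: 0.402
grip_force: 0.0
```

>>> play_rows:
  commands:
    - [0, 3.5, 0, 0, 0, 0]
    - [0, 3.5, 0, 0, 0, 0]
    - [0, 3.5, 0, 0, 0, 0]
    - [0, 0, 0, 0, 0, 0]
    - [0, 0, 0, 0, 0, 0]

```text
time: 47.33
tool_pos: [0.6016, 0.0479, 0.1937]
tcp_rot: [-3.141, 0.055, -0.001]
wrist_force: [-0.1, -0.2, 0.9]
width: 0.4
grip_force: 0.0
```

```bash
python3 -c "
from h import *
t=optics.read_camera('top')[:,:,::-1];s=optics.read_camera('scene')[:,:,::-1]
print(sensors.read_state()['tool_pos'],sensors.read_state()['time'])
a=cv2.resize(s[140:225,205:315],(518,400),interpolation=2);b=cv2.resize(t[190:310,130:210],(267,400),interpolation=2)
cv2.imwrite('pics/end.png',np.hstack([a,b]))
H=cv2.cvtColor(t,cv2.COLOR_BGR2HSV).astype(int)
m=np.zeros(H.shape[:2],bool);w=(slice(190,260),slice(181,203));m[w]=((H[...,2]<170)|(H[...,1]>50))[w]
for c in comps(m,15):
  b=cv2.boundingRect(c);X=onz('top',c[:,0].astype(float),.022)[:,:2];v=cv2.fitLine(X.astype(np.float32),2,0,.01,.01).ravel();print(b,X.min(0),X.max(0),v,np.degrees(np.arctan(v[1]/v[0])))
"
```

```text
[0.6017 0.05   0.1934] 47.4333
(181, 244, 22, 16) [0.4882 0.2557] [0.5236 0.306 ] [ 0.2741 -0.9617  0.5     0.2749] -74.09397
(185, 193, 7, 43) [0.5459 0.2857] [0.6483 0.3   ] [ 0.9998 -0.0194  0.5987  0.2929] -1.1118882
```

View pics/end.png

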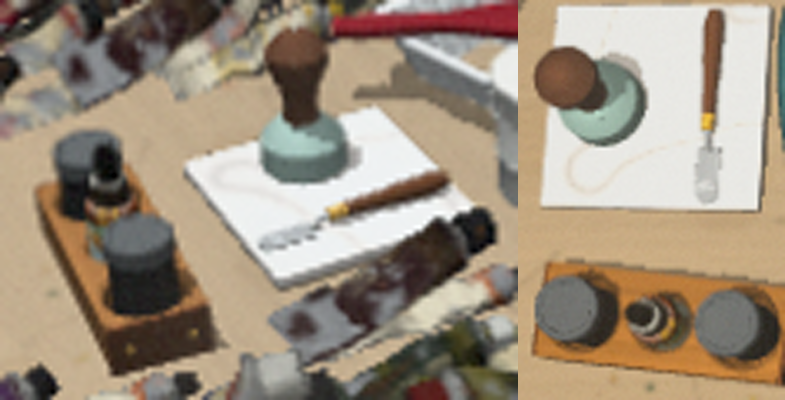

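The last picture shows both jars and the dropper seated in the stand, the muller upright on the left half of the slab, and the knife flat along the right half. The knife lies wholly on the slab: handle end at (713,10) and tip at (705,200), inside slab edges at rows 7 and 208. It is within 1° of parallel. Handing in.

```bash
python3 -c "
from workcell import order
print(order.finish_job())"
```

```text
the job is handed in; nothing more can be done
None
```

The kit is set out and handed in at about 47 s of the 141 s allowed: dropper and both jars seated in the stand, muller upright on the slab's left half, knife flat on the right half within about 1° of parallel, its closest end an estimated 3 mm inside the slab edge.

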